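# Put spent coin cells into the child-resistant battery canister and lock it again

### The job

Put every spent coin cell, those lying on the bench and those on the tray under the clear cover, into the battery canister: to open it, press its child-resistant cap down and, keeping it pressed, turn it a good sixth to a quarter turn anticlockwise (seen from above) past its catch (never wrench it round unpressed), then lift it off and set it down clear of the canister. When all the cells are inside, put the cap back, press and turn it clockwise until it is locked as you found it, and see that the cover stands squarely back on its tray. Leave the other things on the bench where they are.

Things in the scene. Friction and masses are not known exactly. Their poses are not given: they have to be found in the camera images.
- canister: white round battery canister, 90 mm across, bolted to the bench by a dark square steel foot 124 x 124 x 6 mm (it cannot move). Origin: on the bench under its centre, z up. The wall ends at a flat shoulder at z = 80 mm, above which stands the neck. The floor inside is at z = 10 mm. It is the same after a half turn about z.
- mouth (a point): centre of the canister's open mouth, with the cap off: top of the dark sprung liner ring (outer diameter 49 mm) that forms its rim, 115 mm above the canister's origin. The clear opening is 41 mm across.
- rib (a point): top of one of two short raised ribs on the shoulder, 42 mm from the axis on the canister's +x side (its twin is on the -x side). The cap is locked when its bar is in line with the two ribs. Axes as the canister's.
- shoulder (a point): centre of the neck at shoulder height. CLOSING: with the bar 50 to 130 (best 60 to 90) degrees anticlockwise of the ribs lower the cap over the neck, about 2 mm of play all round, until it rests on the liner, origin 91.5 mm up. Press it 9 to 11 mm down, keep it pressed, turn clockwise to the stop (bar in line with the ribs) and let go: it springs up to 88.5 mm, locked.
- cap: grey cap: ribbed round skirt, diameter 78 mm, 28.5 mm tall, with a bar grip across its top; 52.5 mm tall in all, about 70 g. Origin: centre of the skirt's lower edge, z up through the bar, x along the bar. The same after a half turn. Locked at the start: bar in line with the ribs, origin 88.5 mm above the canister's. Off the canister it stands on its skirt.
- bar (a point): centre of the cap's bar grip, which is 60 mm long (cap x), 14 mm wide (y) and 24 mm high (z), on the skirt's flat top; 40.5 mm above the cap's origin. OPENING: locked, the cap has about 4 degrees of play and cannot be lifted. Pressed 6 to 8 mm down (hard stop at 9) against a spring, it clears the catch and can be turned anticlockwise seen from above.
- bar_end (a point): end of the bar on the cap's +x side, 30 mm from the cap's axis at mid height of the bar. The spring pushes up with 6 N at the locked height and 1.3 N more per mm. Clockwise from locked there is a stop. Turned more than 50 degrees from locked (75 to 90 is best, 130 the most) and let go, the cap springs up to origin 91.5 mm and lifts straight off.
- tray: flat black plastic plate on the bench, 150 x 100 mm (x, y), 2 mm thick, no rim, fixed; origin: centre of its underside. The clear cover stands on it. The same after a half turn.
- cover: loose clear plastic dust cover, an upturned box 130 x 80 mm (x, y), 30 mm tall, walls 2.5 mm, 120 g, standing centred on the tray with x along the tray's x; lifts straight off. Origin: centre of its lower edge, z up. The same after a half turn.
- knob (a point): centre of the cover's black grip block, 30 mm long (cover x), 14 mm wide (y), 24 mm high, on top of the cover; 42 mm above the cover's origin (its top at 54 mm).
- cell1: a spent coin cell, one of up to five alike (three to five are present; cell1 to cell3, if present, start side by side under the clear cover, cell4 and cell5 in the open): steel disc, diameter 24.5 mm, 8 mm thick, 15 g, lying flat; origin: centre of its underside, z up. Any of its yaws is alike.
- cell2: a spent coin cell, one of up to five alike (three to five are present; cell1 to cell3, if present, start side by side under the clear cover, cell4 and cell5 in the open): steel disc, diameter 24.5 mm, 8 mm thick, 15 g, lying flat; origin: centre of its underside, z up. Any of its yaws is alike.
- cell3: a spent coin cell, one of up to five alike (three to five are present; cell1 to cell3, if present, start side by side under the clear cover, cell4 and cell5 in the open): steel disc, diameter 24.5 mm, 8 mm thick, 15 g, lying flat; origin: centre of its underside, z up. Any of its yaws is alike.
- cell4: a spent coin cell, one of up to five alike (three to five are present; cell1 to cell3, if present, start side by side under the clear cover, cell4 and cell5 in the open): steel disc, diameter 24.5 mm, 8 mm thick, 15 g, lying flat; origin: centre of its underside, z up. Any of its yaws is alike.
- cell5: a spent coin cell, one of up to five alike (three to five are present; cell1 to cell3, if present, start side by side under the clear cover, cell4 and cell5 in the open): steel disc, diameter 24.5 mm, 8 mm thick, 15 g, lying flat; origin: centre of its underside, z up. Any of its yaws is alike.
- spool: bystander: solder spool standing on end, diameter 54 mm, 44 mm tall, 250 g; origin: centre of its underside
- relay1: bystander: small clear relay, 29 x 13 x 16 mm (x, y, z); origin: centre of its underside
- relay2: bystander: small clear relay like the other, 29 x 13 x 16 mm; origin: centre of its underside
- header: bystander: white plastic connector block, 22 x 14 x 17 mm; origin: centre of its underside
- screwdriver: bystander: screwdriver lying down, about 160 mm long along its x, handle up to 30 mm thick at its -x end; origin near the middle of its length, underneath
- brush: bystander: bench brush lying down, about 170 mm long along its x, up to 30 mm thick; origin near the middle of its length, underneath
Things that resemble listed ones, but are neither listed nor needed, are in the scene too. Of the things that look like the tray, take the one that is farthest from the robot's base at the start.

How it is judged:
On the way, in this order (a step that is already met when the one before it is completed fails the run):
1. the cap is pressed and turned past its catch while still on the neck (angle between the x axis of cap and the x axis of canister, either way round above 0.6 rad and horizontal distance between cap and canister below 0.01 m and z of cap in the frame of canister below 0.1 m), for 0.04 s.
2. the cap is off, clear of the canister (horizontal distance between cap and canister above 0.085 m), for 0.2 s.
3. every cell present is inside the canister (horizontal distance between each of cell1, cell2, cell3, cell4, cell5 and canister below 0.043 m and z of each of cell1, cell2, cell3, cell4, cell5 in the frame of canister below 0.07 m), for 0.2 s.
4. the cap is back on the canister and locked (horizontal distance between cap and canister below 0.006 m and angle between the x axis of cap and the x axis of canister, either way round below 0.17 rad and z of cap in the frame of canister between 0.0855 and 0.0905 m and angle between cap's own z axis and vertical below 0.08 rad), for 0.2 s.
At the end, for the whole second after the job is handed in: every cell present is inside the canister; the cap is on it and locked: centred within 6 mm, bar within 0.17 rad of the ribs, origin 85.5 to 90.5 mm up; the cover stands on its tray, centred within 15 mm and square within 0.2 rad; cap and cover at rest (all of step 3 and all of step 4 and horizontal distance between cover and tray below 0.015 m and angle between the x axis of cover and the x axis of tray, either way round below 0.2 rad and z of cover in the frame of tray below 0.006 m and angle between cover's own z axis and vertical below 0.05 rad and linear speed of each of cover, cap below 0.02 m/s); the robot touches nothing.
It fails at once if the cap is wrenched round past its catch without being pressed down (bar 0.2 to 0.6 rad from the ribs, on the neck, pressed less than 4 mm) (angle between the x axis of cap and the x axis of canister, either way round between 0.2 and 0.6 rad and horizontal distance between cap and canister below 0.012 m and z of cap in the frame of canister between 0.0845 and 0.095 m).
It fails at once if a bystander (spool, relay, connector, screwdriver or brush) is moved more than 30 mm (distance of any of spool, relay1, relay2, header, screwdriver, brush from where it was at the start of the episode above 0.03 m).
Of cell1, cell2, cell3, cell4, cell5 only 3 to 5 are there at a start; the rules pass over those that are not, and their reading is None.
At some moment in a run one of cell1, cell2, cell3, cell4, cell5 may be knocked a few centimetres aside while the robot is not near it.
Once in a run the grip may slacken for a moment while it holds something.
It also fails if it takes over 210 s, if anything falls off the work surface, if the arm or the gripper's body presses on something with over 40 N, if the wrist force passes 120 N, or if a joint passes its speed limit or range.

### The arm

A 7-joint arm with a two-finger parallel gripper is mounted at the origin on the work surface. World frame = base frame: x ahead of the robot, y to its left, z up, the work surface at z = 0. Lengths are in m, angles in rad, forces in N, time in s.
With the tool pointing down it reaches from about 0.35 to 0.9 m from the base axis. Payload 19.9 kg.
Tool frame: the origin (TCP) lies at the centre of the arm's flange, where the gripper is bolted on; the fingertips stand 173 mm ahead of it and the grasp point (between the pads) lies 155 mm ahead of it (robot.tcp_to_grasp is the distance from the TCP to the grasp point, in m); z points along the fingers, y is the line along which they close (so a half turn about z gives the same grasp; the last joint's range is limited). The gripper opens to 85 mm and grips with 20 to 120 N. Pads are 22 mm wide; open, the fingers measure 114 mm over their backs; the gripper's body (76 mm by 85 mm) begins 54 mm behind the grasp point. The pads swing forward as they close: fully open they stand 13 mm farther back than shut.
Start: joints at [1.218, 0.417, -0.01, 1.614, 0.005, 1.111, -0.053], TCP at [0.191, -0.595, 0.405] pointing down, gripper open.
Joint ranges: [-2.81, 2.81], [-0.39, 2.02], [-1.27, 1.25], [0.06, 2.57], [-1.19, 4.33], [0.19, 2], [-2.82, 2.82]. Speed limits (rad/s): [1.89, 1.89, 2.39, 2.39, 3.01, 3.01, 3.01].

### API

Orientations are given as a 3x3 rotation matrix whose columns are the frame's x, y, z axes.
In Python, from plant import sensors, cams, job, finder, robot gives the robot as it stands.
- The arm moves only by the tool arm_command, never from a script. Its arguments are lists of equal length, an entry for each row: "delta_pos": the shift along the tool's x, y, z in cm, a list of three; "rot": the turn, a rotation vector about the tool's x, y, z in degrees, a list of three; "gripper": the closure, from -1 (fully open) to 1 (shut). A call has 1 to 12 rows; each row is the pose to reach, as a shift and turn from the pose commanded when the call began, along the tool's axes at that moment; what a row does not reach only later rows make up. A row lasts 1/10 s, in which the tool goes at most 50 mm and 8.59 degrees, less where a joint would pass 70% of its speed; a pose out of reach is approached as far as the arm can. A call with a gripper value outside its range is refused whole. The fingers move at their own pace and stop on an object; the grip force is fixed at half the most. Time passes only in rows, so rows that repeat a pose let the fingers close. It gives the time, the measured TCP pose, the force, the opening and the grip force at its end, in the units of the state.
- sensors.observe(): the state, without advancing time (a new reading comes with each control period).
- cams.read_camera(name): name is "scene" or "top"; returns a dict with "img" (420x560x3 uint8, red, green, blue), "fx", "fy", "cx", "cy" (pixels), "rvec" (rotation vector, rad) and "tvec" (3), from world to camera coordinates, as OpenCV has them. Camera axes: x right, y down, z forward; pixel columns grow to the right and rows downward; lengths in m; the calibration is good to about 2 mm. A picture is of the moment at which its call begins. There is no depth.
- job.sign_off(): hands the job in; it is judged then, once.
Trained networks look in a picture, given as the dict that the camera call returned (one of the last four; its "shot" number tells which), for a name from the list of things; names that differ only in an ending like _2 or _b are one class to them, and where a whole thing is asked for, a point or a joint stands for the part that bears it (a point fixed in the world has none). Each returns a list of dicts, best first, with "score" (0 to 1); they miss things now and then, are a little off and sometimes report something else, mostly with a low value. They report only what shows in the picture. A call takes as long as a camera call. They do not tell look-alikes from the thing itself.
- finder.masks_of(picture, target): "region" (420x560 bool, what is visible of it) and "extent" ([left, top, right, bottom] in pixels, round what is visible of it).
- finder.landmark_of(picture, target): "uv" ([column, row] in pixels: a listed point, or the origin of a listed thing).
The state is a dict: "clock": time; "joints": joint angles; "qd": joint speeds; "tau": joint torques, N m; "ee_pos": TCP position; "tcp_rot": TCP orientation; "force": force on the tool from outside, world axes, zero at the start; "moment": the same for the moment, N m; "finger_gap": finger opening in m; "finger_force": force on a finger pad.
Only numpy, scipy, OpenCV 4.12 (cv2) and the standard library are available. Lean on these libraries where they do the work, as an engineer would, in place of code of your own. Each camera call takes 0.05 s, during which the arm holds its last target. There are 200 camera calls.

## Working session

There is one attempt and no reset: what is moved stays moved. The work goes in short steps, Python scripts to look and compute and a tool call to move; the robot and the scene stay as the last step left them, time stands still between calls to the robot, and variables do not carry over. Pictures are saved under pics/ and viewed, at most 17 in all, crops included, and the job is handed in when it is done.

Besides the shell and the picture viewer there is one more tool, called after "Emit:" as name(argument=value, ...) on one line, values as JSON. arm_command: Moves the arm, as the interface text tells. Its arguments: {"type":"object","properties":{"delta_pos":{"type":"array"},"rot":{"type":"array"},"gripper":{"type":"array"}},"required":["delta_pos","rot","gripper"]}

```bash
ls; mkdir -p pics
python3 - <<'E'
from plant import sensors,cams,job,finder,robot
import cv2
s=sensors.observe();print({k:s[k] for k in('clock','ee_pos','tcp_rot','finger_gap','force')})
for n in('scene','top'):
    p=cams.read_camera(n);cv2.imwrite(f'pics/{n}0.png',p['img'][:,:,::-1]);print(n,p['fx'],p['cx'],p['cy'],p['rvec'],p['tvec'])
E
```

```text
pics
{'clock': 0.0, 'ee_pos': array([ 0.19108106, -0.59492062,  0.4040447 ]), 'tcp_rot': array([[ 9.52103967e-01,  3.05774112e-01, -4.78662187e-04],
       [ 3.05774472e-01, -9.52103237e-01,  1.18228244e-03],
       [-9.42244546e-05, -1.27201848e-03, -9.99999187e-01]]), 'finger_gap': 0.0852286197107385, 'force': array([-0.13656393, -0.05170472,  0.62963131])}
scene 429.61769562555065 275.38944894604896 214.0767470544387 [ 1.83615765  1.76364863 -0.64913831] [-0.01830598 -0.34769434  1.38374512]
top 435.84494184799485 278.93717654886035 215.02773266369852 [ 2.18980864 -2.185145    0.07009283] [-0.04497806  0.54983723  1.1996333 ]
```

View pics/top0.png

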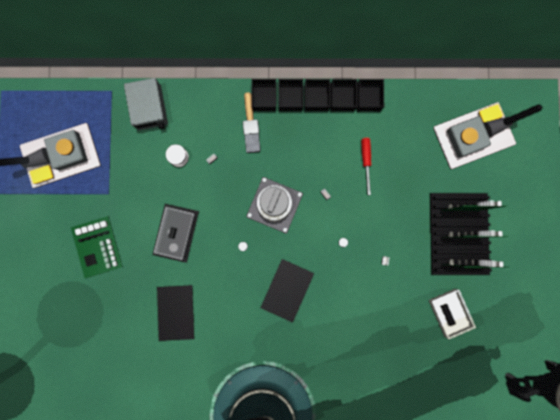

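View pics/scene0.png

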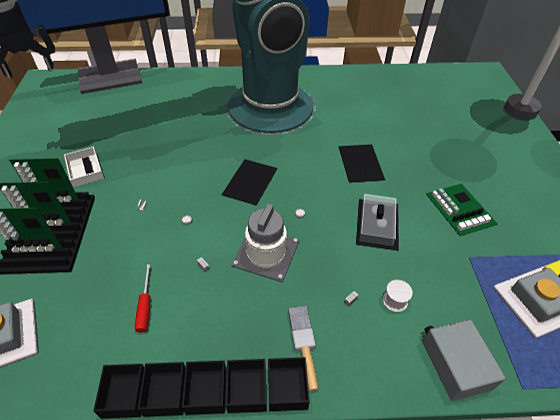

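Top view: the canister with its cap is at (273,203). The covered tray is at (175,233), bare black plates at (176,312) and (288,291), and a white box with a black knob at (452,314). White discs lie in the open at (242,246) and (343,242). The scene view matches this, with the cover at (378,220).

```bash
cat > h.py <<'E'
import numpy as np,cv2
from plant import sensors,cams,job,finder,robot
from scipy.spatial.transform import Rotation as Ro
def shot(n): return cams.read_camera(n)
def KRt(p):
    K=np.array([[p['fx'],0,p['cx']],[0,p['fy'],p['cy']],[0,0,1.]]);R=cv2.Rodrigues(np.array(p['rvec'],float))[0]
    return K,R,np.array(p['tvec'],float).reshape(3)
def bp(p,uv,z):
    K,R,t=KRt(p);d=R.T@np.linalg.solve(K,[uv[0],uv[1],1.]);c=-R.T@t
    return c+d*(z-c[2])/d[2]
def pj(p,X):
    K,R,t=KRt(p);q=K@(R@np.array(X,float)+t);return q[:2]/q[2]
def tri(pa,ua,pb,ub):
    P=[K@np.c_[R,t] for K,R,t in(KRt(pa),KRt(pb))]
    X=cv2.triangulatePoints(P[0],P[1],np.array(ua,float).reshape(2,1),np.array(ub,float).reshape(2,1))[:,0];return X[:3]/X[3]
def lm(p,n,z,m=5,th=.2):
    return [(round(d['score'],2),np.round(d['uv'],1).tolist(),np.round(bp(p,d['uv'],z),4)[:2].tolist()) for d in finder.landmark_of(p,n)[:m] if d['score']>th]
def crop(p,c,w,f,name):
    x,y=c;i=p['img'][max(0,y-w):y+w,max(0,x-w):x+w,::-1];cv2.imwrite('pics/'+name,cv2.resize(i,None,fx=f,fy=f,interpolation=cv2.INTER_CUBIC))
E
python3 - <<'E'
from h import *
a=shot('top');b=shot('scene')
Z=dict(canister=0,cap=.0885,bar=.129,bar_end=.129,rib=.082,tray=0,cover=.002,knob=.044,cell1=0,cell4=0,spool=0,relay1=0,header=0,screwdriver=0,brush=0)
for n,z in Z.items():
    print(n);print('  T',lm(a,n,z));print('  S',lm(b,n,z))
ca=a['img'][170:290,140:260,::-1];cb=b['img'][170:290,320:440,::-1]
cv2.imwrite('pics/c1.png',cv2.resize(np.hstack([ca,cb]),None,fx=3.3,fy=3.3,interpolation=cv2.INTER_CUBIC))
for n in('rib','bar_end','cover','cell1','tray'):
  for p in(a,b):
    print(n,[(round(d['score'],2),np.round(d['extent']).tolist()) for d in finder.masks_of(p,n)[:5]])
E
```

```text
canister
  T [(0.81, [274.1, 203.8], [0.583, -0.03])]
  S [(0.61, [264.3, 253.0], [0.5791, -0.0325])]
cap
  T [(0.66, [271.7, 204.1], [0.5741, -0.0248])]
  S [(0.85, [265.2, 231.3], [0.5849, -0.0296])]
bar
  T [(0.63, [274.4, 199.9], [0.5812, -0.0323])]
  S [(0.67, [264.6, 219.1], [0.5843, -0.0304])]
bar_end
  T [(0.84, [280.3, 191.4], [0.603, -0.0473])]
  S [(0.78, [256.4, 226.1], [0.6027, -0.0479])]
rib
  T [(0.7, [278.6, 186.0], [0.6231, -0.0428])]
  S [(0.8, [256.2, 246.5], [0.6203, -0.0498]), (0.67, [376.5, 222.5], [0.5638, 0.2199])]
tray
  T [(0.89, [171.5, 232.5], [0.5009, 0.26]), (0.84, [174.4, 315.0], [0.2706, 0.2477]), (0.73, [285.9, 288.0], [0.3461, -0.0638])]
  S [(0.8, [359.1, 162.1], [0.2748, 0.243])]
cover
  T [(0.55, [172.9, 232.4], [0.5012, 0.2555])]
  S [(0.65, [377.3, 221.5], [0.4952, 0.2504])]
knob
  T [(0.83, [171.9, 233.1], [0.4982, 0.248])]
  S [(0.96, [378.3, 211.9], [0.5, 0.244])]
cell1
  T [(0.45, [242.8, 247.1], [0.4602, 0.058]), (0.4, [342.8, 244.2], [0.469, -0.2242])]
  S [(0.58, [185.1, 219.9], [0.4707, -0.2267]), (0.48, [264.3, 218.1], [0.4721, -0.0297]
[... 962 characters left out ...]
167.0, 146.0, 185.0, 165.0])]
rib [(0.7, [230.0, 231.0, 299.0, 282.0])]
bar_end [(0.84, [261.0, 189.0, 290.0, 219.0])]
bar_end [(0.68, [247.0, 201.0, 285.0, 244.0]), (0.53, [136.0, 201.0, 151.0, 213.0])]
cover [(0.88, [152.0, 209.0, 194.0, 257.0]), (0.58, [245.0, 178.0, 302.0, 238.0])]
cover [(0.84, [360.0, 194.0, 397.0, 245.0])]
cell1 [(0.61, [337.0, 238.0, 346.0, 247.0]), (0.41, [237.0, 244.0, 245.0, 252.0])]
cell1 []
tray [(0.97, [154.0, 287.0, 191.0, 340.0]), (0.6, [256.0, 259.0, 312.0, 321.0]), (0.56, [156.0, 207.0, 198.0, 263.0])]
tray [(0.97, [222.0, 159.0, 278.0, 208.0]), (0.69, [354.0, 202.0, 397.0, 251.0]), (0.56, [337.0, 144.0, 384.0, 182.0]), (0.29, [246.0, 204.0, 286.0, 242.0])]
```

View pics/c1.png

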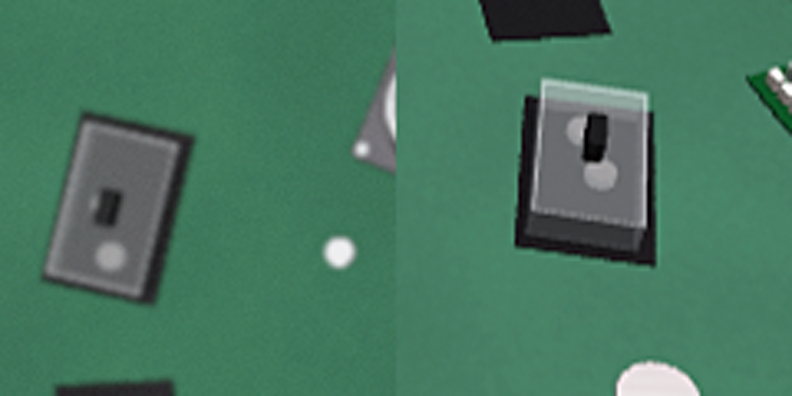

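Run:
```python
from h import *
a=shot('top');b=shot('scene')
ca=a['img'][168:243,235:310,::-1];cb=b['img'][195:287,220:312,::-1]
cv2.imwrite('pics/c2.png',np.hstack([cv2.resize(ca,(400,400),interpolation=cv2.INTER_CUBIC),cv2.resize(cb,(400,400),interpolation=cv2.INTER_CUBIC)]))
```

```text
(no output)
```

View pics/c2.png

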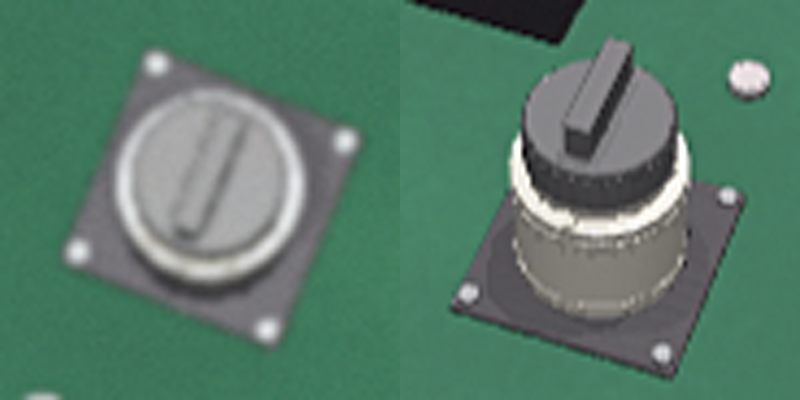

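The crop shows the four foot bolts: (156,63), (345,140), (267,330) and (78,250) in the left half. The bar lies in line with two of the foot's sides.

Run:
```python
from h import *
a=shot('top');b=shot('scene')
T=lambda q:np.array(q)*75/400+[235,168]-.4
S=lambda q:(np.array(q)-[400,0])*92/400+[220,195]-.4
tb=[bp(a,T(q),.008)[:2] for q in[(156,63),(345,140),(267,330),(78,250)]]
print('bolts top',np.round(tb,4).tolist(),np.mean(tb,0))
for i in range(4):
    d=tb[(i+1)%4]-tb[i];print(np.hypot(*d),np.degrees(np.arctan2(d[1],d[0]))%90)
sb=[bp(b,S(q),.008)[:2] for q in[(728,195),(662,353),(468,293)]]
print('bolts scene',np.round(sb,4).tolist(),(sb[0]+sb[2])/2)
for i in range(2):
    d=sb[i+1]-sb[i];print(np.hypot(*d),np.degrees(np.arctan2(d[1],d[0]))%90)
k=[bp(b,S(q),.141)[:2] for q in[(567,126),(596,130),(632,47),(607,40)]]
print('bar scene',np.round(k,4).tolist(),np.mean(k,0),[np.degrees(np.arctan2(*(k[i]-k[j])[::-1])) for i,j in((0,3),(1,2))])
k=[bp(a,T(q),.141)[:2] for q in[(178,229),(193,239),(245,124),(222,112)]]
print('bar top',np.round(k,4).tolist(),np.mean(k,0),[np.degrees(np.arctan2(*(k[i]-k[j])[::-1])) for i,j in((3,0),(2,1))])
# cap top disc centre (z=.117)
for nm,p,c in(('T',a,T((206,170))),('S',b,S((600,118)))): print(nm,bp(p,c,.117))
# cover mask
for p,n in((a,'top'),(b,'scene')):
    for t in('knob','cover','tray'):
        for d in finder.masks_of(p,t)[:4]:
            c,_=cv2.findContours(d['region'].astype(np.uint8),cv2.RETR_EXTERNAL,cv2.CHAIN_APPROX_NONE)
            c=max(c,key=cv2.contourArea)[:,0].astype(float)
            z={'knob':.044,'cover':.032,'tray':.002}[t]
            r=cv2.minAreaRect(np.array([bp(p,q,z)[:2] for q in c],np.float32));print(n,t,round(d['score'],2),np.round(r[0],4),np.round(r[1],4),round(r[2],1))
```

```text
bolts top [[0.6516, -0.0008], [0.6107, -0.1012], [0.5099, -0.06], [0.552, 0.0399]] [ 0.58103436 -0.0305157 ]
0.10832968445728317 67.81761822774165
0.1088348965187207 67.76248027649984
0.10837051833508403 67.17330793945851
0.10761629832747692 67.74376371782832
bolts scene [[0.5481, 0.0415], [0.6482, 0.0004], [0.6074, -0.0993]] [ 0.57774367 -0.02890852]
0.1081690131280583 67.66465343109351
0.10766344185497323 67.74402237102206
bar scene [[0.606, -0.0443], [0.6089, -0.0308], [0.5571, -0.0118], [0.552, -0.0239]] [ 0.58098514 -0.0276857 ] [np.float64(-20.794416396906154), np.float64(-20.10352055710022)]
bar top [[0.5531, -0.0164], [0.5484, -0.0235], [0.6029, -0.0479], [0.6086, -0.037]] [ 0.57826999 -0.03119996] [np.float64(-20.350624618556616), np.float64(-24.09534567924163)]
T [ 0.58349914 -0.02916996  0.117     ]
S [ 0.58162587 -0.02835758  0.117     ]
top knob 0.95 [0.497  0.2427] [0.0876 0.1323] 77.1
top cover 0.98 [0.4976 0.2445] [0.0877 0.1303] 77.1
top tray 0.88 [0.2763 0.2476] [0.1508 0.102 ] 3.0
top tray 0.76 [0.5664 0.2358] [0.0961 0.0155] 75.7
top tray 0.76 [ 0.3391 -0.0653] [0.1001 0.1502] 66.1
top tray 0.24 [ 0.5795 -0.0293] [0.1242 0.1259] 67.6
scene knob 0.75 [0.5218 0.2384] [0.0852 0.1578] 78.8
scene cover 0.93 [0.5112 0.2432] [0.082  0.1536] 76.5
scene tray 0.91 [0.5649 0.2362] [0.0958 0.025 ] 84.0
scene tray 0.73 [ 0.3429 -0.065 ] [0.0988 0.1531] 65.7
scene tray 0.55 [0.2791 0.2467] [0.1513 0.1013] 3.2
```

```bash
cat >> h.py <<'E'
def plan(*wps):
    """each wp: (x,y,z_tcp,yaw_of_tool_x_deg): prints delta cm / rot deg from the present pose"""
    s=sensors.observe();R0=np.array(s['tcp_rot']);p0=np.array(s['ee_pos'])
    for x,y,z,a in wps:
        c,n=np.cos(np.radians(a)),np.sin(np.radians(a));R=np.array([[c,n,0],[n,-c,0],[0,0,-1.]])
        print(np.round(R0.T@(np.array([x,y,z])-p0)*100,2).tolist(),np.round(Ro.from_matrix(R0.T@R).as_rotvec(degrees=True),2).tolist())
E
python3 -c "
from h import *
plan((.5805,-.0295,.36,-22.3),(.5805,-.0295,.293,-22.3))"
```

```text
[54.37, -41.94, 4.47] [-0.0, 0.0, 40.11]
[54.37, -41.94, 11.17] [-0.0, 0.0, 40.11]
```

Candidates (top-view pixels):
- **Capped canister:** (273,203) has the foot, cap and bar. The spool at (177,155) is the only other round white body. I take (273,203), already checked in the close crop.
- **Tray:** (175,233), (176,312) and (288,291). I take (175,233), the farthest from the base, with the clear cover on it.
- **Knobbed box:** the white box at (452,314) is a look-alike of the cover.

Emit:
arm_command(delta_pos=[[54.4, -41.9, 4.5], [54.4, -41.9, 4.5], [54.4, -41.9, 4.5], [54.4, -41.9, 4.5], [54.4, -41.9, 4.5], [54.4, -41.9, 4.5], [54.4, -41.9, 4.5], [54.4, -41.9, 4.5], [54.4, -41.9, 4.5], [54.4, -41.9, 4.5], [54.4, -41.9, 4.5], [54.4, -41.9, 4.5]], rot=[[0, 0, 40], [0, 0, 40], [0, 0, 40], [0, 0, 40], [0, 0, 40], [0, 0, 40], [0, 0, 40], [0, 0, 40], [0, 0, 40], [0, 0, 40], [0, 0, 40], [0, 0, 40]], gripper=[-1, -1, -1, -1, -1, -1, -1, -1, -1, -1, -1, -1])

```text
clock: 3.9
ee_pos: [0.5218, -0.1152, 0.3668]
tcp_rot: [[0.926, -0.378, 0.001], [-0.378, -0.926, -0.0], [0.001, -0.0, -1.0]]
force: [1.2, -1.3, 0.3]
finger_gap: 0.0856
finger_force: 0.0
```

```bash
python3 -c "
from h import *
print(sensors.observe()['joints'],sensors.observe()['qd'].round(2));plan((.5805,-.0295,.34,-22.3))"
```

```text
[ 0.33408289  0.30575401 -0.20818651  1.87292092  0.07555597  0.9698852
 -1.86579451] [-0.71  0.35 -0.23 -0.38  0.16  0.05 -0.99]
[2.19, -10.15, 2.68] [-0.01, -0.03, 0.09]
```

Emit:
arm_command(delta_pos=[[2.2, -10.1, 2.7], [2.2, -10.1, 2.7], [2.2, -10.1, 2.7], [2.2, -10.1, 2.7], [2.2, -10.1, 2.7], [2.2, -10.1, 2.7]], rot=[[0, 0, 0], [0, 0, 0], [0, 0, 0], [0, 0, 0], [0, 0, 0], [0, 0, 0]], gripper=[-0.4, -0.4, -0.4, -0.4, -0.4, -0.4])

```text
clock: 4.5
ee_pos: [0.5791, -0.0333, 0.3401]
tcp_rot: [[0.925, -0.38, 0.0], [-0.38, -0.925, -0.001], [0.001, 0.0, -1.0]]
force: [-0.5, -0.8, -0.1]
finger_gap: 0.0598
finger_force: 0.0
```

```bash
python3 -c "
from h import *
print(sensors.observe()['joints'].round(2),sensors.observe()['ee_pos'],sensors.observe()['finger_gap']);plan((.5805,-.0295,.34,-22.3),(.5805,-.0295,.293,-22.3))"
```

```text
[ 0.19  0.42 -0.23  1.78  0.12  0.95 -2.05] [ 0.57911297 -0.03328506  0.3400903 ] 0.05978794562412812
[-0.02, -0.4, 0.01] [0.02, -0.03, -0.01]
[-0.02, -0.4, 4.71] [0.02, -0.03, -0.01]
```

Emit:
arm_command(delta_pos=[[0, -0.4, 2.5], [0, -0.4, 4.7], [0, -0.4, 4.7], [0, -0.4, 4.7], [0, -0.4, 4.7], [0, -0.4, 4.7], [0, -0.4, 4.7], [0, -0.4, 4.7], [0, -0.4, 4.7], [0, -0.4, 4.7]], rot=[[0, 0, 0], [0, 0, 0], [0, 0, 0], [0, 0, 0], [0, 0, 0], [0, 0, 0], [0, 0, 0], [0, 0, 0], [0, 0, 0], [0, 0, 0]], gripper=[-0.4, -0.4, -0.4, -0.4, 1, 1, 1, 1, 1, 1])

```text
clock: 5.5
ee_pos: [0.5812, -0.0284, 0.2932]
tcp_rot: [[0.926, -0.378, 0.001], [-0.378, -0.926, -0.0], [0.001, 0.0, -1.0]]
force: [-1.6, -3.0, 6.4]
finger_gap: 0.0125
finger_force: 62.8
```

```bash
python3 -c "
from h import *
s=sensors.observe();print(s['ee_pos'],s['force'],s['moment'],s['finger_gap'])
a=shot('top');b=shot('scene')
ca=a['img'][153:243,225:315,::-1];cb=b['img'][170:270,220:320,::-1]
cv2.imwrite('pics/c3.png',np.hstack([cv2.resize(ca,(400,400),interpolation=2),cv2.resize(cb,(400,400),interpolation=2)]))
"
```

```text
[ 0.58116179 -0.0283921   0.29318942] [-1.63930645 -3.01268098  6.44063612] [-0.59040868  0.40537094 -0.04201887] 0.012547660169288176
```

View pics/c3.png

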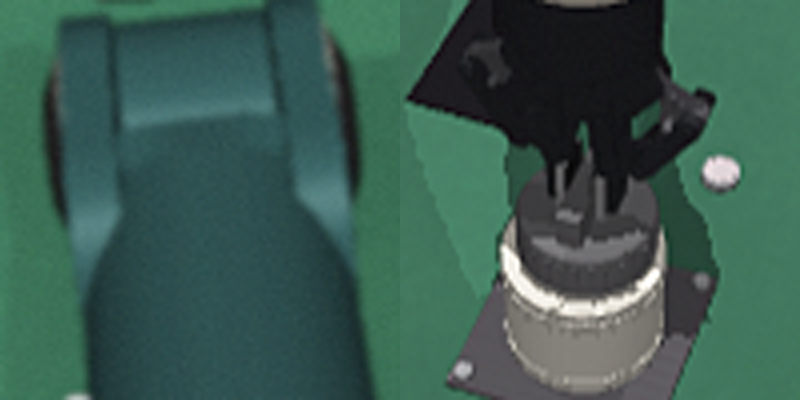

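The scene view shows the fingers straddling the bar at about (585,200), centred on the cap. Now press.

Emit:
arm_command(delta_pos=[[0, 0, 0.3], [0, 0, 0.6], [0, 0, 0.8], [0, 0, 0.8], [0, 0, 0.8]], rot=[[0, 0, 0], [0, 0, 0], [0, 0, 0], [0, 0, 0], [0, 0, 0]], gripper=[1, 1, 1, 1, 1])

```text
clock: 6.1
ee_pos: [0.5812, -0.0284, 0.2856]
tcp_rot: [[0.926, -0.378, 0.001], [-0.378, -0.926, -0.001], [0.001, 0.0, -1.0]]
force: [-5.2, -2.0, 14.3]
finger_gap: 0.0126
finger_force: 64.0
```

Emit:
arm_command(delta_pos=[[0, 0, 0.1], [0, 0, 0.1], [0, 0, 0.1], [0, 0, 0.1], [0, 0, 0.1], [0, 0, 0.1], [0, 0, 0.1], [0, 0, 0.1], [0, 0, 0.1], [0, 0, 0.1], [0, 0, 0.1], [0, 0, 0.1]], rot=[[0, 0, 0], [0, 0, -8], [0, 0, -16], [0, 0, -24], [0, 0, -32], [0, 0, -40], [0, 0, -48], [0, 0, -56], [0, 0, -64], [0, 0, -72], [0, 0, -80], [0, 0, -80]], gripper=[1, 1, 1, 1, 1, 1, 1, 1, 1, 1, 1, 1])

```text
clock: 7.3
ee_pos: [0.5816, -0.028, 0.2851]
tcp_rot: [[0.528, 0.849, 0.002], [0.849, -0.528, 0.0], [0.001, 0.002, -1.0]]
force: [-3.1, 0.2, 19.3]
finger_gap: 0.0124
finger_force: 63.6
```

```bash
python3 -c "
from h import *
s=sensors.observe();R=s['tcp_rot'];print(s['ee_pos'],s['force'],s['moment'],s['finger_gap'],np.degrees(np.arctan2(R[1,0],R[0,0])))
b=shot('scene')
crop(b,(265,220),50,5,'c4.png')
"
```

```text
[ 0.58164964 -0.02799481  0.28509737] [-3.09074702  0.18984235 19.3191191 ] [0.06050924 0.8311237  0.15136593] 0.012417418574717731 58.10353217551234
```

View pics/c4.png

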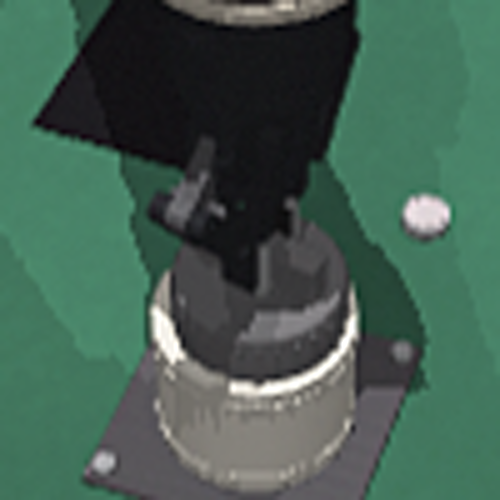

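The bar has turned with the gripper, about 80° anticlockwise of the ribs (the gripper's fingers are at (240,260) in the crop). Lift it off and carry it to a clear spot.

Emit:
arm_command(delta_pos=[[0, 0, -0.5], [0, 0, -1.2], [0, 0, -2.2], [0, 0, -3.5], [0, 0, -5], [0, 0, -7], [0, 0, -7], [0, 0, -7]], rot=[[0, 0, 0], [0, 0, 0], [0, 0, 0], [0, 0, 0], [0, 0, 0], [0, 0, 0], [0, 0, 0], [0, 0, 0]], gripper=[1, 1, 1, 1, 1, 1, 1, 1])

```text
clock: 8.15
ee_pos: [0.581, -0.0281, 0.3542]
tcp_rot: [[0.533, 0.846, 0.001], [0.846, -0.533, -0.0], [0.0, 0.001, -1.0]]
force: [0.6, -0.5, -1.4]
finger_gap: 0.0126
finger_force: 60.8
```

```bash
python3 -c "
from h import *
s=sensors.observe();print(s['ee_pos'],s['force'],s['finger_gap'])
plan((.62,.105,.355,58),(.62,.105,.207,58))
b=shot('scene')
crop(b,(265,210),60,5,'c5.png')
"
```

```text
[ 0.58098306 -0.02812796  0.35422354] [ 0.57000436 -0.50873043 -1.3535456 ] 0.012636014500469896
[13.34, -3.79, -0.08] [0.04, -0.01, -0.2]
[13.34, -3.8, 14.72] [0.04, -0.01, -0.2]
```

View pics/c5.png

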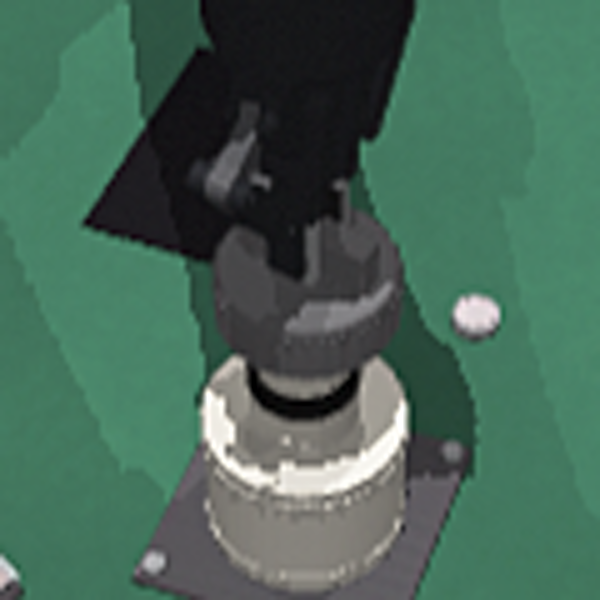

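The cap is off, with the dark liner showing at (300,390) in the crop. Carry it to the side and set it down.

Emit:
arm_command(delta_pos=[[4.5, -1.3, 0], [9, -2.6, 0], [13.3, -3.8, 0], [13.3, -3.8, 0], [13.3, -3.8, 4], [13.3, -3.8, 8], [13.3, -3.8, 11], [13.3, -3.8, 13.5], [13.3, -3.8, 14.3], [13.3, -3.8, 14.7], [13.3, -3.8, 14.8], [13.3, -3.8, 14.8]], rot=[[0, 0, 0], [0, 0, 0], [0, 0, 0], [0, 0, 0], [0, 0, 0], [0, 0, 0], [0, 0, 0], [0, 0, 0], [0, 0, 0], [0, 0, 0], [0, 0, 0], [0, 0, 0]], gripper=[1, 1, 1, 1, 1, 1, 1, 1, 1, 1, 1, 1])

```text
clock: 9.4
ee_pos: [0.62, 0.1048, 0.2066]
tcp_rot: [[0.533, 0.846, 0.001], [0.846, -0.533, 0.0], [0.001, 0.001, -1.0]]
force: [0.6, 0.0, -0.0]
finger_gap: 0.0129
finger_force: 60.7
```

Emit:
arm_command(delta_pos=[[0, 0, 0.1], [0, 0, 0.1], [0, 0, 0.1], [0, 0, 0.1], [0, 0, 0.1], [0, 0, -3], [0, 0, -8], [0, 0, -13], [0, 0, -13], [0, 0, -13]], rot=[[0, 0, 0], [0, 0, 0], [0, 0, 0], [0, 0, 0], [0, 0, 0], [0, 0, 0], [0, 0, 0], [0, 0, 0], [0, 0, 0], [0, 0, 0]], gripper=[1, 0, 0, 0, 0, -0.2, -0.2, -0.2, -0.2, -0.2])

```text
clock: 10.4
ee_pos: [0.6198, 0.1047, 0.3368]
tcp_rot: [[0.533, 0.846, 0.002], [0.846, -0.533, -0.0], [0.001, 0.002, -1.0]]
force: [0.0, 0.4, -1.4]
finger_gap: 0.0509
finger_force: 0.0
```

```bash
python3 -c "
from h import *
s=sensors.observe();print(s['ee_pos'],s['force'],s['finger_gap'],s['joints'].round(2))
plan((.4975,.2445,.30,-12.9),(.4975,.2445,.2085,-12.9),(.4975,.2445,.30,167.1))
b=shot('scene');a=shot('top')
print(lm(b,'cap',0),lm(a,'cap',0),lm(b,'bar_end',.0405),lm(a,'bar_end',.0405),lm(b,'knob',.044),lm(a,'knob',.044))
"
```

```text
[0.61982412 0.1046529  0.3368154 ] [ 0.02739039  0.40828849 -1.3521276 ] 0.05092617547924295 [ 0.21  0.56 -0.58  1.65  0.35  1.04 -1.05]
[5.31, -17.81, 3.66] [0.05, -0.12, 70.69]
[5.3, -17.83, 12.81] [0.05, -0.12, 70.69]
[5.31, -17.81, 3.66] [0.13, 0.06, -109.31]
[(0.73, [326.5, 266.3], [0.6217, 0.1085])] [(0.23, [276.9, 185.4], [0.6356, -0.0378])] [(0.63, [339.1, 260.7], [0.6351, 0.1307])] [] [(0.79, [380.5, 210.9], [0.497, 0.2499])] [(0.8, [170.0, 232.1], [0.5009, 0.2532])]
```

Emit:
arm_command(delta_pos=[[2, -6, 0], [4, -12, 1], [5.4, -18, 2], [5.4, -18.1, 3.5], [5.4, -18.1, 3.5], [5.4, -18.1, 3.5], [5.4, -18.1, 3.5], [5.4, -18.1, 3.5], [5.4, -18.1, 3.5], [5.4, -18.1, 3.5], [5.4, -18.1, 3.5], [5.4, -18.1, 3.5]], rot=[[0, 0, -8.5], [0, 0, -17], [0, 0, -25.5], [0, 0, -34], [0, 0, -42.5], [0, 0, -51], [0, 0, -59.5], [0, 0, -68], [0, 0, -76.5], [0, 0, -85], [0, 0, -93.5], [0, 0, -102]], gripper=[-0.2, -0.2, -0.2, -0.2, -0.2, -0.2, -0.2, -0.2, -0.2, -0.2, -0.2, -0.2])

```text
clock: 12.0
ee_pos: [0.4954, 0.2468, 0.3005]
tcp_rot: [[-0.941, 0.34, -0.0], [0.34, 0.941, 0.0], [0.0, 0.0, -1.0]]
force: [-0.5, 0.5, -0.0]
finger_gap: 0.0512
finger_force: 0.0
```

```bash
python3 -c "
from h import *
s=sensors.observe();print(s['ee_pos'],s['joints'].round(2),s['qd'].round(2))
plan((.498,.247,.2085,167.1))
"
```

```text
[0.49536285 0.246818   0.30049777] [ 0.24  0.64 -1.02  1.86  0.64  1.01  0.18] [ 0.19  0.17 -0.32 -0.    0.26  0.14  1.28]
[-0.24, 0.11, 9.2] [0.0, -0.02, -6.95]
```

Emit:
arm_command(delta_pos=[[-0.2, 0.1, 3], [-0.2, 0.1, 6], [-0.2, 0.1, 8], [-0.2, 0.1, 9.2], [-0.2, 0.1, 9.2], [-0.2, 0.1, 9.2], [-0.2, 0.1, 9.2], [-0.2, 0.1, 9.2], [-0.2, 0.1, 9.2], [-0.2, 0.1, 9.2], [-0.2, 0.1, 9.2]], rot=[[0, 0, -7], [0, 0, -7], [0, 0, -7], [0, 0, -7], [0, 0, -7], [0, 0, -7], [0, 0, -7], [0, 0, -7], [0, 0, -7], [0, 0, -7], [0, 0, -7]], gripper=[-0.2, -0.2, -0.2, -0.2, -0.2, -0.2, 1, 1, 1, 1, 1])

```text
clock: 13.1
ee_pos: [0.4978, 0.2472, 0.2095]
tcp_rot: [[-0.974, 0.229, 0.001], [0.229, 0.974, 0.0], [-0.001, 0.0, -1.0]]
force: [-1.1, -0.9, 8.8]
finger_gap: 0.0128
finger_force: 59.4
```

```bash
python3 -c "
from h import *
s=sensors.observe();print(s['ee_pos'],s['force'],s['finger_gap'],s['finger_force'],s['joints'].round(2),Ro.from_matrix(s['tcp_rot']).as_euler('zyx',degrees=True))
p=s['ee_pos']
plan((p[0],p[1],.27,167),(.37,.12,.27,167),(.37,.12,.206,167))
"
```

```text
[0.49779266 0.24722306 0.20950593] [-1.05602243 -0.91061987  8.77002771] 0.01275331444992218 59.352115988731384 [ 0.17  0.77 -0.92  1.9   0.8   0.89  0.19] [-1.66791063e+02  6.49056131e-02 -1.79989046e+02]
[-0.01, 0.0, -6.05] [0.03, 0.06, -0.21]
[9.53, -15.3, -6.07] [0.03, 0.06, -0.21]
[9.53, -15.31, 0.33] [0.03, 0.06, -0.21]
```

Emit:
arm_command(delta_pos=[[0, 0, -2], [0, 0, -4.5], [0, 0, -6], [3.2, -5.1, -6], [6.4, -10.2, -6], [9.5, -15.3, -6], [9.5, -15.3, -6], [9.5, -15.3, -4], [9.5, -15.3, -1.5], [9.5, -15.3, -0.3], [9.5, -15.3, 0.1], [9.5, -15.3, 0.1]], rot=[[0, 0, 0], [0, 0, 0], [0, 0, 0], [0, 0, 0], [0, 0, 0], [0, 0, 0], [0, 0, 0], [0, 0, 0], [0, 0, 0], [0, 0, 0], [0, 0, 0], [0, 0, 0]], gripper=[1, 1, 1, 1, 1, 1, 1, 1, 1, 1, 1, 1])

```text
clock: 14.3
ee_pos: [0.3701, 0.12, 0.2077]
tcp_rot: [[-0.974, 0.228, -0.0], [0.228, 0.974, -0.0], [0.0, -0.0, -1.0]]
force: [-0.4, 0.9, -0.7]
finger_gap: 0.0128
finger_force: 60.0
```

Emit:
arm_command(delta_pos=[[0, 0, 0.1], [0, 0, 0.1], [0, 0, 0.1], [0, 0, 0.1], [0, 0, 0.1], [0, 0, -3], [0, 0, -7], [0, 0, -10], [0, 0, -10], [0, 0, -10]], rot=[[0, 0, 0], [0, 0, 0], [0, 0, 0], [0, 0, 0], [0, 0, 0], [0, 0, 0], [0, 0, 0], [0, 0, 0], [0, 0, 0], [0, 0, 0]], gripper=[1, 0, 0, 0, 0, -0.2, -0.2, -0.2, -0.2, -0.2])

```text
clock: 15.3
ee_pos: [0.3702, 0.1194, 0.3078]
tcp_rot: [[-0.973, 0.229, 0.001], [0.229, 0.973, -0.001], [-0.001, -0.001, -1.0]]
force: [-0.8, 0.1, 1.3]
finger_gap: 0.0514
finger_force: 0.0
```

```bash
cat >> h.py <<'E'
def cells(p):
    """white discs: finder list plus thresholded blobs, world xy at disc mid-height"""
    out=[('lm',)+t for t in lm(p,'cell1',.004,8,.15)]
    for d in finder.masks_of(p,'cell1')[:6]:
        v,u=np.nonzero(d['region']);
        if len(u): out.append(('mk',round(d['score'],2),[round(u.mean(),1),round(v.mean(),1)],np.round(bp(p,(u.mean(),v.mean()),.005),4)[:2].tolist(),len(u)))
    return out
E
python3 - <<'E'
from h import *
s=sensors.observe();print(s['ee_pos'],s['joints'].round(2))
a=shot('top');b=shot('scene')
for p in(a,b):
    for r in cells(p):print(r)
    print()
ca=a['img'][170:290,140:260,::-1];cb=b['img'][165:285,290:410,::-1]
cv2.imwrite('pics/c6.png',cv2.resize(np.hstack([ca,cb]),None,fx=3.3,fy=3.3,interpolation=cv2.INTER_CUBIC))
E
```

```text
[0.37023358 0.11942318 0.30777104] [ 0.71  0.36 -1.24  2.23  0.46  0.85  0.51]
('lm', 0.56, [244.1, 248.6], [0.456, 0.054])
('lm', 0.46, [342.1, 242.3], [0.4743, -0.2217])
('lm', 0.44, [176.6, 246.5], [0.4615, 0.2439])
('lm', 0.44, [171.8, 232.8], [0.5, 0.2581])
('mk', 0.63, [np.float64(342.4), np.float64(242.7)], [0.4733, -0.2224], 49)

('lm', 0.62, [299.8, 215.9], [0.4716, 0.0592])
('lm', 0.57, [375.8, 207.5], [0.4506, 0.2551])
('lm', 0.57, [382.1, 224.8], [0.5078, 0.2595])
('lm', 0.48, [186.9, 217.6], [0.4668, -0.222])
('mk', 0.55, [np.float64(376.0), np.float64(209.8)], [0.4593, 0.2537], 68)
('mk', 0.47, [np.float64(381.4), np.float64(222.6)], [0.5017, 0.2588], 54)
('mk', 0.45, [np.float64(186.5), np.float64(220.1)], [0.4758, -0.222], 60)
('mk', 0.43, [np.float64(299.9), np.float64(213.6)], [0.4647, 0.0598], 64)
```

View pics/c6.png

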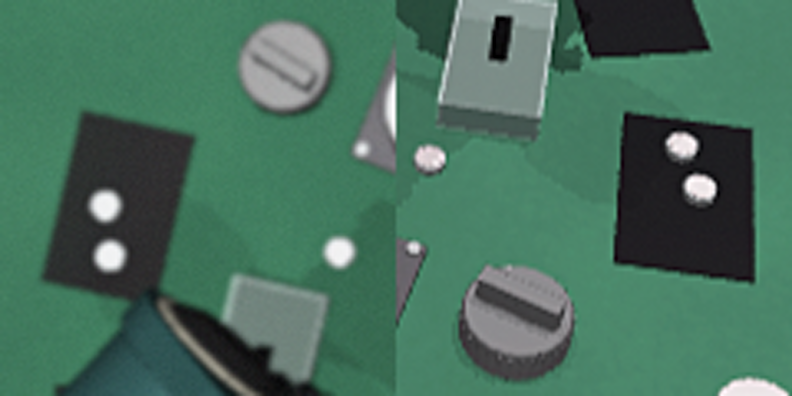

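Four cells: two on the tray, at (172,232) and (173,248) in the top view, and two in the open, at (243,246) and (342,242). The cover is parked upright, and the cap stands on its skirt with its bar up.

```bash
cat >> h.py <<'E'
def blobs(p,guess,w=10,z=.006):
    g=p['img'].astype(int);m=((g.min(2)>120)&(g.max(2)-g.min(2)<35)).astype(np.uint8)
    n,l,st,c=cv2.connectedComponentsWithStats(m)
    r=[]
    for q in guess:
        i=min((k for k in range(1,n) if st[k,4]>15),key=lambda k:np.hypot(*(c[k]-q)))
        r.append((c[i].round(1).tolist(),int(st[i,4]),bp(p,c[i],z)[:2].round(4).tolist()) if np.hypot(*(c[i]-q))<w else None)
    return r
G=[(.4975,.2575),(.456,.249),(.462,.057),(.473,-.223)]
def locate(G=G,h=0.):
    a,b=shot('top'),shot('scene')
    for q in G:
        print(q,'T',blobs(a,[pj(a,[*q,.006])],12,.007)[0],'S',blobs(b,[pj(b,[*q,.005])],12,.005)[0])
E
python3 - <<'E'
from h import *
locate()
plan((.456,.25,.26,167),(.456,.25,.177,167))
E
```

```text
(0.4975, 0.2575) T ([171.4, 231.8], 69, [0.5028, 0.2585]) S ([381.8, 221.4], 63, [0.4979, 0.2605])
(0.456, 0.249) T ([173.0, 247.0], 69, [0.4601, 0.2533]) S ([376.3, 208.5], 57, [0.4548, 0.2553])
(0.462, 0.057) T ([242.3, 245.9], 72, [0.4637, 0.0589]) S ([299.9, 212.3], 60, [0.4605, 0.0602])
(0.473, -0.223) T ([343.0, 242.0], 69, [0.4752, -0.2238]) S ([186.4, 218.8], 62, [0.4714, -0.2228])
[-5.41, 14.62, 4.73] [0.01, -0.06, -0.17]
[-5.42, 14.62, 13.03] [0.01, -0.06, -0.17]
```

Emit:
arm_command(delta_pos=[[-1.8, 5, 1], [-3.6, 10, 3], [-5.4, 15.1, 5], [-5.4, 15.1, 8.5], [-5.4, 15.1, 11.5], [-5.4, 15.1, 13.1], [-5.4, 15.1, 13.1], [-5.4, 15.1, 13.1], [-5.4, 15.1, 13.1], [-5.4, 15.1, 13.1], [-5.4, 15.1, 13.1], [-5.4, 15.1, 13.1]], rot=[[0, 0, 0], [0, 0, 0], [0, 0, 0], [0, 0, 0], [0, 0, 0], [0, 0, 0], [0, 0, 0], [0, 0, 0], [0, 0, 0], [0, 0, 0], [0, 0, 0], [0, 0, 0]], gripper=[-0.2, -0.2, -0.2, -0.2, -0.2, -0.2, -0.2, -0.2, 1, 1, 1, 1])

```text
clock: 16.9
ee_pos: [0.4574, 0.2541, 0.1778]
tcp_rot: [[-0.973, 0.229, 0.001], [0.229, 0.973, -0.0], [-0.001, -0.0, -1.0]]
force: [-3.0, -3.7, 13.8]
finger_gap: 0.0204
finger_force: 58.2
```

```bash
python3 -c "
from h import *
s=sensors.observe();p=s['ee_pos'];print(p,s['force'],s['finger_gap'],s['finger_force'],s['joints'].round(2))
plan((p[0],p[1],.33,167),(.581,-.0284,.33,167),(.581,-.0284,.295,167))
"
```

```text
[0.45742705 0.25413697 0.17775343] [-2.97087613 -3.69098614 13.78531906] 0.020425142968385143 58.212679624557495 [ 0.1   0.76 -0.85  1.99  0.82  0.78  0.1 ]
[-0.02, -0.0, -15.22] [-0.01, 0.08, -0.23]
[-18.52, -24.68, -15.2] [-0.01, 0.08, -0.23]
[-18.51, -24.68, -11.7] [-0.01, 0.08, -0.23]
```

Emit:
arm_command(delta_pos=[[0, 0, -3], [0, 0, -7], [0, 0, -12], [0, 0, -15.2], [0, 0, -15.2]], rot=[[0, 0, 0], [0, 0, 0], [0, 0, 0], [0, 0, 0], [0, 0, 0]], gripper=[1, 1, 1, 1, 1])

```text
clock: 17.4
ee_pos: [0.4577, 0.2549, 0.3329]
tcp_rot: [[-0.973, 0.229, 0.006], [0.229, 0.973, 0.002], [-0.005, 0.003, -1.0]]
force: [0.2, -0.4, -0.5]
finger_gap: 0.0209
finger_force: 58.8
```

Run:
```python
from h import *
s=sensors.observe();p=s['ee_pos'];print(p,s['force'],s['finger_gap'],s['finger_force'])
b=shot('scene');u=pj(b,[p[0],p[1],p[2]-.165]);print(u)
crop(b,(int(u[0]),int(u[1])),50,6,'c7.png')
locate()
plan((.581,-.0284,.33,167),(.581,-.0284,.297,167))
```

```text
[0.45766391 0.25491189 0.33294614] [ 0.2333495  -0.39389512 -0.53611818] 0.020893762655890914 58.759424686431885
[389.74294338 161.34688184]
(0.4975, 0.2575) T ([171.4, 231.8], 65, [0.5027, 0.2586]) S ([381.9, 221.4], 61, [0.4978, 0.2608])
(0.456, 0.249) T None S None
(0.462, 0.057) T ([242.4, 245.9], 72, [0.4636, 0.0585]) S ([299.9, 212.3], 60, [0.4605, 0.0602])
(0.473, -0.223) T ([334.5, 234.5], 76, [0.4961, -0.2001]) S ([195.3, 225.2], 65, [0.4929, -0.199])
[-18.52, -24.65, -0.14] [-0.03, 0.02, -0.23]
[-18.52, -24.65, 3.16] [-0.03, 0.02, -0.23]
```

View pics/c7.png

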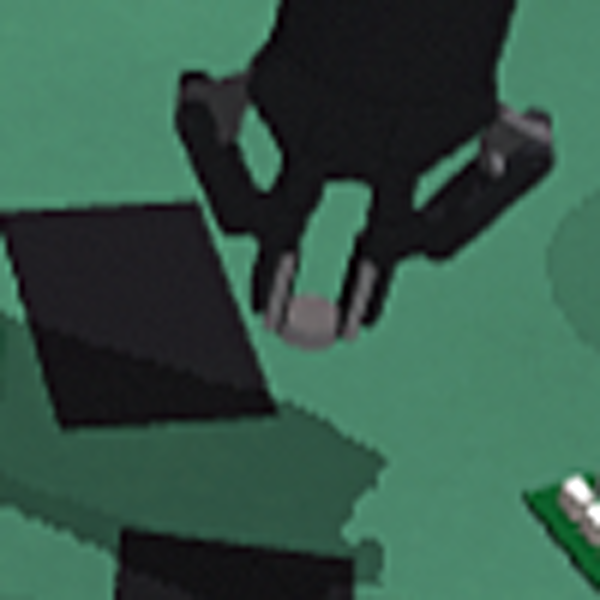

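The cell is held flat between the tips, bulging toward the camera (+x), so I grip later cells a little farther out in x. The cell that was at (343,242) has been knocked to (334,234). The others have not moved.

Emit:
arm_command(delta_pos=[[-2.6, -3.5, 0], [-5.2, -7, 0], [-7.8, -10.6, 0], [-10.4, -14.1, 0], [-13, -17.7, 0], [-15.6, -21.2, 0], [-18.1, -24.7, 0], [-18.1, -24.7, 0.5], [-18.1, -24.7, 2], [-18.1, -24.7, 3.2], [-18.1, -24.7, 3.2], [-18.1, -24.7, 3.2]], rot=[[0, 0, 0], [0, 0, 0], [0, 0, 0], [0, 0, 0], [0, 0, 0], [0, 0, 0], [0, 0, 0], [0, 0, 0], [0, 0, 0], [0, 0, 0], [0, 0, 0], [0, 0, 0]], gripper=[1, 1, 1, 1, 1, 1, 1, 1, 1, 1, 1, 1])

```text
clock: 18.75
ee_pos: [0.5768, -0.0263, 0.2963]
tcp_rot: [[-0.974, 0.227, -0.001], [0.227, 0.974, 0.0], [0.001, 0.0, -1.0]]
force: [0.0, 0.5, 0.4]
finger_gap: 0.0206
finger_force: 58.8
```

Run:
```python
from h import *
s=sensors.observe();p=s['ee_pos'];print(p,s['finger_gap'],s['finger_force'])
b=shot('scene');crop(b,(265,220),42,8,'c8.png')
```

```text
[ 0.57678755 -0.02628166  0.29626414] 0.02059557781302402 58.815507888793945
```

View pics/c8.png

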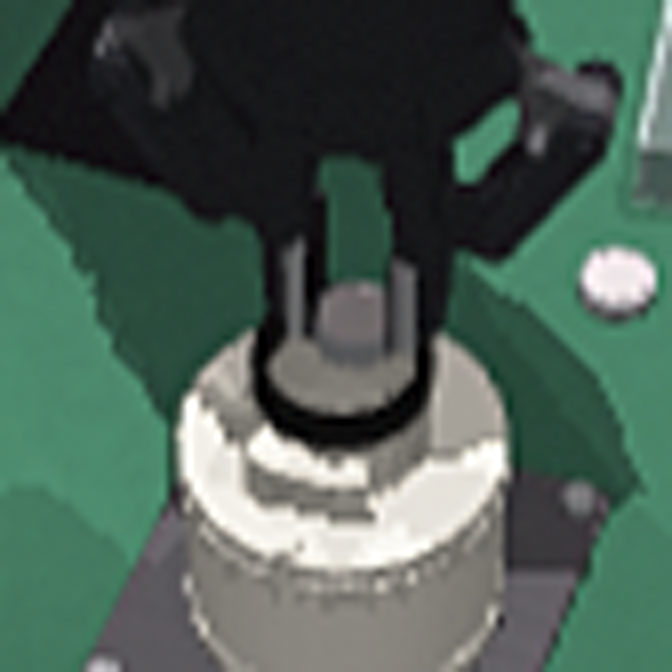

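Run:
```python
from h import *
b=shot('scene');o=np.array([265-42,220-42])
s=sensors.observe();p=s['ee_pos']
f=lambda X:((pj(b,X)-o+.5)*8).round()
print('mouth',f([.581,-.0284,.115]),'ring front/back',f([.581+.0245,-.0284,.115]),f([.581-.0245,-.0284,.115]))
for z in(.155,.165,.173):
  for dx in(0,.006,.012): print(z,dx,f([p[0]+dx,p[1],p[2]-z]))
print(lm(b,'mouth',.115))
```

```text
mouth [345. 357.] ring front/back [347. 429.] [342. 288.]
0.155 0 [350. 279.]
0.155 0.006 [351. 296.]
0.155 0.012 [352. 314.]
0.165 0 [351. 304.]
0.165 0.006 [351. 321.]
0.165 0.012 [352. 339.]
0.173 0 [351. 324.]
0.173 0.006 [351. 341.]
0.173 0.012 [352. 358.]
[(0.55, [264.6, 220.5], [0.5764, -0.0304])]
```

Emit:
arm_command(delta_pos=[[-0.5, -0.1, 0], [-0.5, -0.1, 0], [-0.5, -0.1, 0], [-0.5, -0.1, 0], [-0.5, -0.1, 0], [-0.5, -0.1, -3.4], [2, 4.3, -3.4], [4.4, 8.7, -3.4], [6.8, 13.1, -3.4], [9.2, 17.5, -3.4], [11.6, 21.9, -3.4], [14, 26.1, -3.4]], rot=[[0, 0, 0], [0, 0, 0], [0, 0, 0], [0, 0, 0], [0, 0, 0], [0, 0, 0], [0, 0, 0], [0, 0, 0], [0, 0, 0], [0, 0, 0], [0, 0, 0], [0, 0, 0]], gripper=[1, 1, -0.2, -0.2, -0.2, -0.2, -0.2, -0.2, -0.2, -0.2, -0.2, -0.2])

```text
clock: 20.1
ee_pos: [0.4995, 0.2605, 0.3308]
tcp_rot: [[-0.974, 0.229, 0.0], [0.229, 0.974, -0.0], [-0.0, 0.0, -1.0]]
force: [1.3, 0.5, -0.2]
finger_gap: 0.051
finger_force: 0.0
```

Run:
```python
from h import *
s=sensors.observe();p=s['ee_pos'];print(p,s['finger_gap'],s['joints'].round(2))
locate([(.5,.2597),(.462,.0595),(.4945,-.1995)])
b=shot('scene');a=shot('top')
A=a['img'][173:233,245:305,::-1];B=b['img'][190:250,235:295,::-1]
cv2.imwrite('pics/c9.png',np.hstack([cv2.resize(A,(400,400),interpolation=2),cv2.resize(B,(400,400),interpolation=2)]))
plan((.5002,.2597,.1785,167))
```

```text
[0.49947416 0.26051438 0.33079178] 0.051002660637948435 [ 0.23  0.61 -1.04  1.81  0.6   1.07  0.31]
(0.5, 0.2597) T ([172.6, 229.6], 23, [0.509, 0.2553]) S ([381.8, 221.9], 54, [0.4993, 0.2602])
(0.462, 0.0595) T ([242.4, 245.9], 71, [0.4637, 0.0587]) S ([299.9, 212.3], 60, [0.4605, 0.0602])
(0.4945, -0.1995) T ([334.5, 234.6], 75, [0.496, -0.2]) S ([195.3, 225.2], 65, [0.4929, -0.199])
[-0.06, -0.02, 15.22] [0.01, -0.0, -0.03]
```

View pics/c9.png

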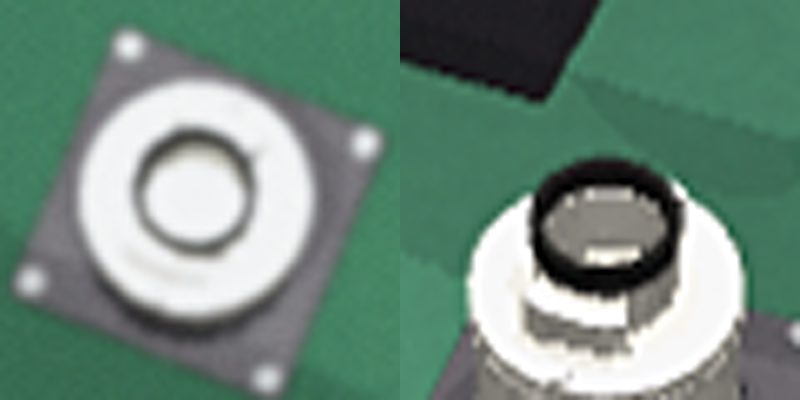

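The mouth is open and clear: the ring is centred at (195,190) in the left half and (607,225) in the right, and no cell lies on the rim or beside it. On to the second tray cell.

Emit:
arm_command(delta_pos=[[0, 0, 5], [0, 0, 10], [0, 0, 14], [0, 0, 15.2], [0, 0, 15.2], [0, 0, 15.2], [0, 0, 15.2], [0, 0, 15.2], [0, 0, 15.2], [0, 0, 12], [0, 0, 7], [0, 0, 2]], rot=[[0, 0, 0], [0, 0, 0], [0, 0, 0], [0, 0, 0], [0, 0, 0], [0, 0, 0], [0, 0, 0], [0, 0, 0], [0, 0, 0], [0, 0, 0], [0, 0, 0], [0, 0, 0]], gripper=[-0.2, -0.2, -0.2, -0.2, -0.2, 1, 1, 1, 1, 1, 1, 1])

```text
clock: 21.5
ee_pos: [0.4999, 0.2588, 0.3134]
tcp_rot: [[-0.974, 0.228, 0.0], [0.228, 0.974, 0.0], [-0.0, 0.0, -1.0]]
force: [-0.1, -0.4, 0.5]
finger_gap: 0.0191
finger_force: 58.7
```

Run:
```python
from h import *
s=sensors.observe();p=s['ee_pos'];print(p,s['finger_gap'],s['finger_force'])
b=shot('scene');a=shot('top')
print(bp(a,(195*.15+245-.4,190*.15+173-.4),.115),bp(b,(207*.15+235-.4,225*.15+190-.4),.115),tri(a,(273.85,201.1),b,(265.65,223.35)))
plan((.581,-.0285,.33,167),(.581,-.0285,.297,167))
locate([(.5,.2597),(.462,.0595),(.4945,-.1995)])
```

```text
[0.49994861 0.25883124 0.31337548] 0.019096422612438976 58.68495047092438
[ 0.57950051 -0.03076334  0.115     ] [ 0.58441989 -0.02834974  0.115     ] [ 0.58002339 -0.0295031   0.10967164]
[-14.38, -26.27, -1.26] [0.3, 0.44, -0.18]
[-14.35, -26.29, 2.04] [0.3, 0.44, -0.18]
(0.5, 0.2597) T None S None
(0.462, 0.0595) T ([242.4, 245.9], 71, [0.4637, 0.0587]) S ([299.9, 212.3], 60, [0.4605, 0.0602])
(0.4945, -0.1995) T ([334.6, 234.5], 75, [0.4962, -0.2002]) S ([195.3, 225.2], 65, [0.4929, -0.199])
```

Emit:
arm_command(delta_pos=[[-2, -3.7, -1.5], [-4.1, -7.5, -2], [-6.2, -11.3, -2], [-8.3, -15.1, -2], [-10.4, -18.9, -2], [-12.4, -22.7, -2], [-14.4, -26.4, -2], [-14.4, -26.4, -2], [-14.4, -26.4, 0], [-14.4, -26.4, 1.5], [-14.4, -26.4, 1.5], [-14.4, -26.4, 1.5]], rot=[[0, 0, 0], [0, 0, 0], [0, 0, 0], [0, 0, 0], [0, 0, 0], [0, 0, 0], [0, 0, 0], [0, 0, 0], [0, 0, 0], [0, 0, 0], [0, 0, 0], [0, 0, 0]], gripper=[1, 1, 1, 1, 1, 1, 1, 1, 1, 1, 1, 1])

```text
clock: 22.9
ee_pos: [0.5802, -0.0306, 0.2956]
tcp_rot: [[-0.974, 0.227, -0.001], [0.227, 0.974, 0.0], [0.001, 0.0, -1.0]]
force: [0.5, 0.6, 1.3]
finger_gap: 0.0194
finger_force: 58.8
```

Emit:
arm_command(delta_pos=[[0, 0, 0], [0, 0, 0], [0, 0, 0], [0, 0, -3.4], [4.5, 2, -3.4], [9, 4, -3.4], [13.5, 6.1, -3.4], [13.5, 6.1, 0], [13.5, 6.1, 5], [13.5, 6.1, 9], [13.5, 6.1, 11.7], [13.5, 6.1, 11.7]], rot=[[0, 0, 0], [0, 0, 0], [0, 0, 0], [0, 0, 0], [0, 0, 0], [0, 0, 0], [0, 0, 0], [0, 0, 0], [0, 0, 0], [0, 0, 0], [0, 0, 0], [0, 0, 0]], gripper=[-0.2, -0.2, -0.2, -0.2, -0.2, -0.2, -0.2, -0.2, -0.2, -0.2, -0.2, -0.2])

```text
clock: 24.1
ee_pos: [0.4618, 0.0593, 0.1765]
tcp_rot: [[-0.974, 0.227, -0.004], [0.227, 0.974, 0.0], [0.004, -0.001, -1.0]]
force: [0.5, -0.9, 0.4]
finger_gap: 0.0512
finger_force: 0.0
```

Run:
```python
from h import *
s=sensors.observe();p=s['ee_pos'];print(p,s['finger_gap'],s['finger_force'],s['force'])
locate([(.5,.2597),(.462,.0595),(.4945,-.1995)])
plan((.462,.0595,.178,167),(.581,-.0295,.33,167),(.581,-.0295,.297,167))
```

```text
[0.46181634 0.05926843 0.1764955 ] 0.05118787701046642 0.0 [ 0.47878426 -0.90870303  0.38912823]
(0.5, 0.2597) T None S None
(0.462, 0.0595) T None S None
(0.4945, -0.1995) T ([334.5, 234.5], 77, [0.4963, -0.1999]) S ([195.3, 225.2], 64, [0.4931, -0.199])
[0.09, -0.03, 0.15] [0.02, -0.0, -0.16]
[-13.52, -5.98, -15.05] [0.02, -0.0, -0.16]
[-13.52, -5.98, -11.75] [0.02, -0.0, -0.16]
```

Emit:
arm_command(delta_pos=[[0, 0, -0.1], [0, 0, -0.1], [0, 0, -0.1], [0, 0, -0.1], [0, 0, -4], [0, 0, -9], [0, 0, -14], [-4.5, -2, -15], [-9, -4, -15], [-13.5, -6, -15], [-13.5, -6, -15], [-13.5, -6, -11.8]], rot=[[0, 0, 0], [0, 0, 0], [0, 0, 0], [0, 0, 0], [0, 0, 0], [0, 0, 0], [0, 0, 0], [0, 0, 0], [0, 0, 0], [0, 0, 0], [0, 0, 0], [0, 0, 0]], gripper=[1, 1, 1, 1, 1, 1, 1, 1, 1, 1, 1, 1])

```text
clock: 25.4
ee_pos: [0.5821, -0.0309, 0.2997]
tcp_rot: [[-0.973, 0.231, 0.006], [0.231, 0.973, 0.0], [-0.005, 0.002, -1.0]]
force: [0.7, 0.3, -0.8]
finger_gap: 0.0002
finger_force: 0.0
```

Run:
```python
from h import *
s=sensors.observe();p=s['ee_pos'];print(p,s['finger_gap'],s['finger_force'],s['force'])
locate([(.5,.2597),(.462,.0595),(.4945,-.1995)])
b=shot('scene');crop(b,(265,220),42,8,'c10.png')
plan((.581,-.0295,.297,167),(.4945,-.1995,.33,167))
```

```text
[ 0.5820679  -0.03086839  0.29965111] 0.00024490291724795844 0.0 [ 0.69110441  0.34104139 -0.83338481]
(0.5, 0.2597) T None S None
(0.462, 0.0595) T ([242.1, 245.8], 73, [0.4639, 0.0595]) S ([300.1, 212.4], 60, [0.4608, 0.0607])
(0.4945, -0.1995) T None S ([195.1, 225.3], 61, [0.4933, -0.1994])
[-0.08, 0.1, -0.06] [-0.0, -0.11, -0.19]
[4.47, -18.43, -3.35] [-0.0, -0.11, -0.19]
```

View pics/c10.png

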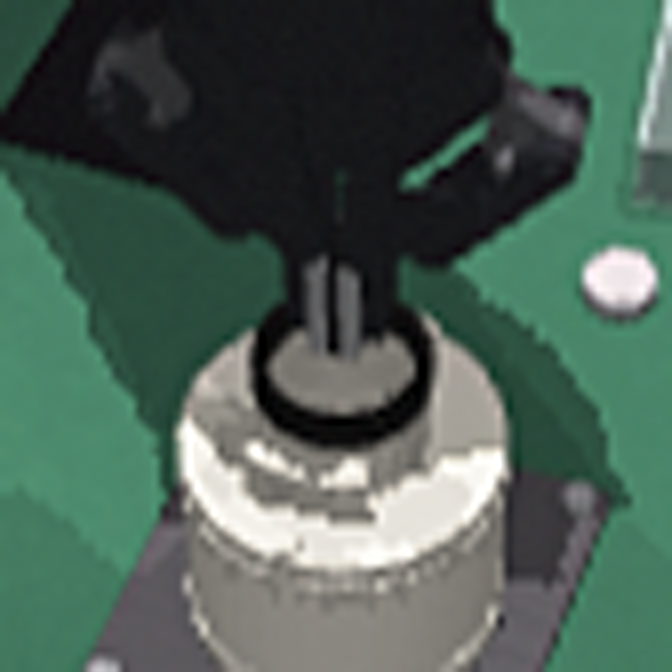

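The fingers closed empty, having ridden over the cell. It is still at (300,212) in the scene view, so I retry about 3 mm lower.

Emit:
arm_command(delta_pos=[[0, 0, -3], [4.5, 2, -3.4], [9, 4, -3.4], [13.7, 6.1, -3.4], [13.7, 6.1, 0], [13.7, 6.1, 5], [13.7, 6.1, 9], [13.7, 6.1, 11], [13.7, 6.1, 11.7], [13.7, 6.1, 11.9], [13.7, 6.1, 11.9], [13.7, 6.1, 11.9]], rot=[[0, 0, 0], [0, 0, 0], [0, 0, 0], [0, 0, 0], [0, 0, 0], [0, 0, 0], [0, 0, 0], [0, 0, 0], [0, 0, 0], [0, 0, 0], [0, 0, 0], [0, 0, 0]], gripper=[-0.2, -0.2, -0.2, -0.2, -0.2, -0.2, -0.2, -0.2, -0.2, -0.2, -0.2, -0.2])

```text
clock: 26.75
ee_pos: [0.4615, 0.0605, 0.1789]
tcp_rot: [[-0.974, 0.229, 0.002], [0.229, 0.974, -0.0], [-0.002, 0.0, -1.0]]
force: [-0.0, 0.2, 0.5]
finger_gap: 0.051
finger_force: 0.0
```

Run:
```python
from h import *
s=sensors.observe();p=s['ee_pos'];print(p,s['finger_gap'],s['force'])
plan((.4623,.06,.1755,167),(.581,-.0295,.33,167),(.581,-.0295,.296,167))
```

```text
[0.46148933 0.06048224 0.17891231] 0.05098807780142967 [-0.03396065  0.17288919  0.49727703]
[-0.09, -0.03, 0.34] [0.02, 0.11, -0.22]
[-13.72, -6.02, -15.08] [0.02, 0.11, -0.22]
[-13.71, -6.02, -11.68] [0.02, 0.11, -0.22]
```

Emit:
arm_command(delta_pos=[[-0.1, 0, 0.35], [-0.1, 0, 0.35], [-0.1, 0, 0.35], [-0.1, 0, 0.35], [-0.1, 0, 0.35], [-0.1, 0, 0.35], [0, 0, -3], [0, 0, -7], [0, 0, -11], [0, 0, -15], [0, 0, -15]], rot=[[0, 0, 0], [0, 0, 0], [0, 0, 0], [0, 0, 0], [0, 0, 0], [0, 0, 0], [0, 0, 0], [0, 0, 0], [0, 0, 0], [0, 0, 0], [0, 0, 0]], gripper=[-0.2, -0.2, 1, 1, 1, 1, 1, 1, 1, 1, 1])

```text
clock: 27.85
ee_pos: [0.4619, 0.0611, 0.3316]
tcp_rot: [[-0.974, 0.228, 0.006], [0.228, 0.974, -0.001], [-0.006, 0.001, -1.0]]
force: [0.2, -0.9, -0.8]
finger_gap: 0.0211
finger_force: 58.9
```

Emit:
arm_command(delta_pos=[[-4.5, -2, 0], [-9, -4, 0], [-13.7, -6.1, 0], [-13.7, -6.1, 0], [-13.7, -6.1, 2], [-13.7, -6.1, 3.4], [-13.7, -6.1, 3.4], [-13.7, -6.1, 3.4], [-13.7, -6.1, 3.4], [-13.7, -6.1, 3.4], [-13.7, -6.1, 3.4], [-13.7, -6.1, 0]], rot=[[0, 0, 0], [0, 0, 0], [0, 0, 0], [0, 0, 0], [0, 0, 0], [0, 0, 0], [0, 0, 0], [0, 0, 0], [0, 0, 0], [0, 0, 0], [0, 0, 0], [0, 0, 0]], gripper=[1, 1, 1, 1, 1, 1, 1, 1, -0.2, -0.2, -0.2, -0.2])

```text
clock: 29.05
ee_pos: [0.5796, -0.0307, 0.3253]
tcp_rot: [[-0.974, 0.228, -0.005], [0.228, 0.974, 0.0], [0.005, -0.001, -1.0]]
force: [0.6, -0.9, 0.9]
finger_gap: 0.0514
finger_force: 0.0
```

Run:
```python
from h import *
s=sensors.observe();p=s['ee_pos'];print(p,s['finger_gap'],s['force'])
locate([(.5,.2597),(.462,.0595),(.4945,-.1995)])
plan((.4945,-.1995,.33,167),(.4945,-.1995,.1755,167))
```

```text
[ 0.57961935 -0.03066482  0.32526936] 0.05141149183181205 [ 0.56471626 -0.87812348  0.91794468]
(0.5, 0.2597) T None S None
(0.462, 0.0595) T None S None
(0.4945, -0.1995) T None S ([195.1, 225.3], 61, [0.4933, -0.1994])
[4.57, -18.52, 0.07] [0.05, 0.24, -0.18]
[4.64, -18.53, 15.52] [0.05, 0.24, -0.18]
```

Emit:
arm_command(delta_pos=[[1.1, -4.6, 0], [2.3, -9.2, 0], [3.5, -13.9, 0], [4.6, -18.5, 0], [4.6, -18.5, 4], [4.6, -18.5, 9], [4.6, -18.5, 13], [4.6, -18.5, 15], [4.6, -18.5, 15], [4.6, -18.5, 15]], rot=[[0, 0, 0], [0, 0, 0], [0, 0, 0], [0, 0, 0], [0, 0, 0], [0, 0, 0], [0, 0, 0], [0, 0, 0], [0, 0, 0], [0, 0, 0]], gripper=[-0.2, -0.2, -0.2, -0.2, -0.2, -0.2, -0.2, -0.2, -0.2, -0.2])

```text
clock: 30.15
ee_pos: [0.4938, -0.1996, 0.1784]
tcp_rot: [[-0.974, 0.228, 0.001], [0.228, 0.974, 0.0], [-0.0, 0.0, -1.0]]
force: [0.6, 0.1, 0.3]
finger_gap: 0.0511
finger_force: 0.0
```

Run:
```python
from h import *
s=sensors.observe();p=s['ee_pos'];print(p,s['finger_gap'],s['force'],s['joints'].round(2))
locate([(.5,.2597),(.462,.0595),(.4945,-.1995)])
b=shot('scene');a=shot('top')
A=a['img'][173:233,245:305,::-1];B=b['img'][190:250,175:295,::-1]
cv2.imwrite('pics/c11.png',np.hstack([cv2.resize(A,(260,260),interpolation=2),cv2.resize(B,(520,260),interpolation=2)]))
for p_ in(a,b):print(cells(p_))
plan((.4945,-.1995,.1755,167),(.581,-.0295,.33,167),(.581,-.0295,.296,167))
```

```text
[ 0.4938298  -0.19955089  0.1783778 ] 0.05107136936065541 [0.55283099 0.14539121 0.32409269] [ 0.98  0.77 -0.85  1.96  0.82  0.8   1.  ]
(0.5, 0.2597) T None S None
(0.462, 0.0595) T None S None
(0.4945, -0.1995) T None S None
[]
[('lm', 0.43, [196.1, 225.8], [0.4941, -0.1972])]
[-0.09, 0.06, 0.26] [-0.02, 0.04, -0.21]
[-4.63, 18.59, -15.19] [-0.02, 0.04, -0.21]
[-4.63, 18.59, -11.79] [-0.02, 0.04, -0.21]
```

View pics/c11.png

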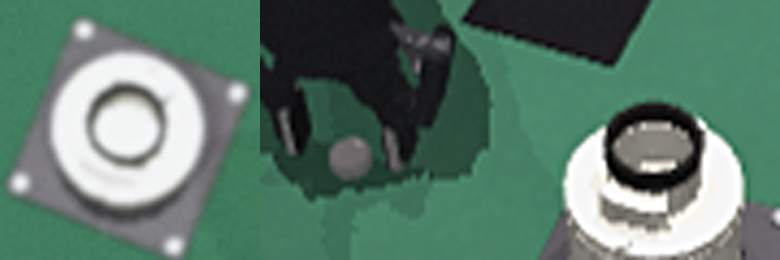

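The fingers at (290,150) and (397,165) straddle the last cell at (350,158). The canister mouth is clear, with nothing on the rim.

Emit:
arm_command(delta_pos=[[-0.1, 0, 0.3], [-0.1, 0, 0.3], [-0.1, 0, 0.3], [-0.1, 0, 0.3], [-0.1, 0, 0.3], [-0.1, 0, 0.3], [0, 0, -3], [0, 0, -7], [0, 0, -11], [0, 0, -15], [0, 0, -15]], rot=[[0, 0, 0], [0, 0, 0], [0, 0, 0], [0, 0, 0], [0, 0, 0], [0, 0, 0], [0, 0, 0], [0, 0, 0], [0, 0, 0], [0, 0, 0], [0, 0, 0]], gripper=[-0.2, -0.2, 1, 1, 1, 1, 1, 1, 1, 1, 1])

```text
clock: 31.65
ee_pos: [0.4945, -0.1996, 0.332]
tcp_rot: [[-0.974, 0.228, 0.005], [0.228, 0.974, -0.003], [-0.006, -0.002, -1.0]]
force: [1.1, 0.6, -1.1]
finger_gap: 0.0208
finger_force: 58.8
```

Emit:
arm_command(delta_pos=[[-1.1, 4.6, 0], [-2.3, 9.3, 0], [-3.4, 14, 0], [-4.6, 18.5, 0], [-4.6, 18.5, 0.5], [-4.6, 18.5, 2.5], [-4.6, 18.5, 3.4], [-4.6, 18.5, 3.4], [-4.6, 18.5, 3.4], [-4.6, 18.5, 3.4], [-4.6, 18.5, 3.4], [-4.6, 18.5, 0]], rot=[[0, 0, 0], [0, 0, 0], [0, 0, 0], [0, 0, 0], [0, 0, 0], [0, 0, 0], [0, 0, 0], [0, 0, 0], [0, 0, 0], [0, 0, 0], [0, 0, 0], [0, 0, 0]], gripper=[1, 1, 1, 1, 1, 1, 1, 1, -0.2, -0.2, -0.2, -0.2])

```text
clock: 32.85
ee_pos: [0.5796, -0.0308, 0.3254]
tcp_rot: [[-0.974, 0.229, -0.005], [0.229, 0.974, 0.0], [0.005, -0.001, -1.0]]
force: [-1.2, -0.4, 1.3]
finger_gap: 0.0511
finger_force: 0.0
```

Run:
```python
from h import *
s=sensors.observe();p=s['ee_pos'];print(p,s['finger_gap'],s['force'],s['joints'].round(2))
a=shot('top');b=shot('scene')
for p_ in(a,b):print(cells(p_))
print(lm(b,'cap',0),lm(b,'bar',.0405),lm(a,'bar',.0405),lm(a,'bar_end',.0405),lm(b,'bar_end',.0405))
plan((.62,.105,.33,58),(.62,.105,.2065,58))
```

```text
[ 0.57963383 -0.03076727  0.32543305] 0.051086252381094356 [-1.1907991  -0.38088729  1.25745657] [ 0.74  0.64 -1.01  1.77  0.61  1.08  0.85]
[('mk', 0.56, [np.float64(174.6), np.float64(233.2)], [0.4988, 0.2499], 1873)]
[('lm', 0.54, [340.0, 260.8], [0.6105, 0.1406]), ('lm', 0.46, [328.0, 264.8], [0.6204, 0.1117])]
[(0.5, [317.9, 187.2], [0.3693, 0.116])] [(0.66, [327.0, 260.2], [0.6327, 0.1043])] [(0.96, [224.7, 190.6], [0.6155, 0.1056])] [(0.94, [215.4, 186.8], [0.626, 0.1313])] [(0.73, [336.8, 260.8], [0.6351, 0.1256]), (0.49, [201.7, 263.0], [0.6297, -0.1697])]
[-0.77, 14.06, -0.27] [-0.03, -0.03, 108.81]
[-0.78, 14.06, 12.08] [-0.03, -0.03, 108.81]
```

Emit:
arm_command(delta_pos=[[-0.3, 4.7, -0.3], [-0.5, 9.4, -0.3], [-0.8, 14.1, -0.3], [-0.8, 14.1, -0.3], [-0.8, 14.1, -0.3], [-0.8, 14.1, -0.3], [-0.8, 14.1, -0.3], [-0.8, 14.1, -0.3], [-0.8, 14.1, -0.3], [-0.8, 14.1, 3], [-0.8, 14.1, 6], [-0.8, 14.1, 6]], rot=[[0, 0, -8], [0, 0, -16], [0, 0, -24], [0, 0, -32], [0, 0, -40], [0, 0, -48], [0, 0, -56], [0, 0, -64], [0, 0, -71], [0, 0, -71], [0, 0, -71], [0, 0, -71]], gripper=[-0.2, -0.2, -0.2, -0.2, -0.2, -0.2, -0.2, -0.2, -0.2, -0.2, -0.2, -0.2])

```text
clock: 34.6
ee_pos: [0.6196, 0.1047, 0.2641]
tcp_rot: [[-0.533, -0.846, -0.005], [-0.846, 0.533, -0.001], [0.003, 0.004, -1.0]]
force: [0.5, -0.9, 0.1]
finger_gap: 0.0507
finger_force: 0.0
```

Run:
```python
from h import *
s=sensors.observe();p=s['ee_pos'];print(p,s['finger_gap'],s['joints'].round(2))
a=shot('top');b=shot('scene')
for p_ in(a,b):print(cells(p_))
A=a['img'][163:243,235:315,::-1];B=b['img'][190:290,240:340,::-1]
cv2.imwrite('pics/c12.png',np.hstack([cv2.resize(A,(400,400),interpolation=2),cv2.resize(B,(400,400),interpolation=2)]))
plan((.62,.105,.2065,-122))
```

```text
[0.61963321 0.10473739 0.26413345] 0.05071718319944803 [ 0.53  0.91 -1.13  1.68  0.89  1.16  1.72]
[]
[]
[0.09, 0.04, 6.26] [-0.07, 0.07, -0.2]
```

View pics/c12.png

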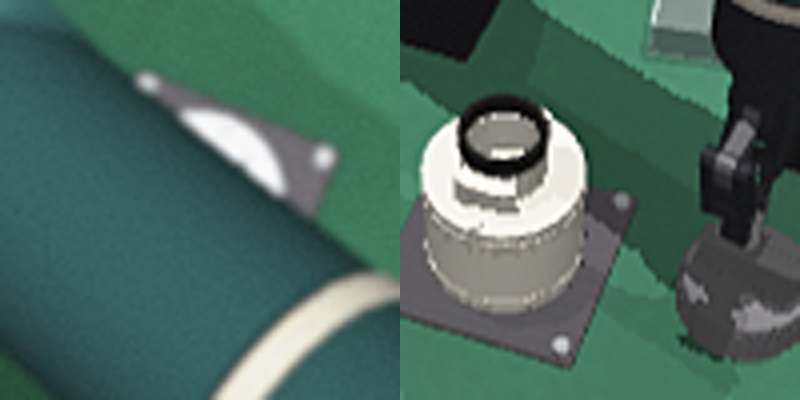

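The mouth at (505,135) is clear and no cell is visible outside. Grip the cap.

Emit:
arm_command(delta_pos=[[0.1, 0, 3], [0.1, 0, 5], [0.1, 0, 6.2], [0.1, 0, 6.2], [0.1, 0, 6.2], [0.1, 0, 6.2], [0.1, 0, 6.2], [0.1, 0, 6.2], [0.1, 0, 6.2]], rot=[[0, 0, 0], [0, 0, 0], [0, 0, 0], [0, 0, 0], [0, 0, 0], [0, 0, 0], [0, 0, 0], [0, 0, 0], [0, 0, 0]], gripper=[-0.2, -0.2, -0.2, -0.2, 1, 1, 1, 1, 1])

```text
clock: 35.8
ee_pos: [0.6202, 0.1046, 0.2067]
tcp_rot: [[-0.533, -0.846, 0.001], [-0.846, 0.533, 0.0], [-0.001, -0.001, -1.0]]
force: [-1.3, 0.3, 6.7]
finger_gap: 0.0127
finger_force: 59.2
```

Run:
```python
from h import *
s=sensors.observe();p=s['ee_pos'];print(p,s['finger_gap'],s['finger_force'],s['force'])
plan((p[0],p[1],.365,-122),(.581,-.029,.365,-122),(.581,-.029,.31,-122))
```

```text
[0.62019174 0.10460559 0.20669889] 0.012723757083696656 59.217132925987244 [-1.26849694  0.28339063  6.68706221]
[-0.01, -0.02, -15.83] [-0.06, 0.05, -0.2]
[13.38, -3.82, -15.84] [-0.06, 0.05, -0.2]
[13.39, -3.81, -10.34] [-0.06, 0.05, -0.2]
```

Emit:
arm_command(delta_pos=[[0, 0, -3], [0, 0, -7], [0, 0, -12], [0, 0, -15.8], [4, -1.1, -15.8], [8, -2.3, -15.8], [12, -3.4, -15.8], [13.3, -3.8, -15.8], [13.3, -3.8, -15.8], [13.3, -3.8, -14], [13.3, -3.8, -12], [13.3, -3.8, -12]], rot=[[0, 0, 0], [0, 0, 0], [0, 0, 0], [0, 0, 0], [0, 0, 0], [0, 0, 0], [0, 0, 0], [0, 0, 0], [0, 0, 0], [0, 0, 0], [0, 0, 0], [0, 0, 0]], gripper=[1, 1, 1, 1, 1, 1, 1, 1, 1, 1, 1, 1])

```text
clock: 37.0
ee_pos: [0.5806, -0.0275, 0.3225]
tcp_rot: [[-0.531, -0.847, -0.004], [-0.847, 0.531, 0.001], [0.002, 0.004, -1.0]]
force: [-0.6, -0.7, -0.5]
finger_gap: 0.013
finger_force: 58.7
```

Emit:
arm_command(delta_pos=[[0, 0, 0], [0, 0, 0]], rot=[[0, 0, 0], [0, 0, 0]], gripper=[1, 1])

```text
clock: 37.2
ee_pos: [0.5814, -0.0277, 0.326]
tcp_rot: [[-0.532, -0.847, 0.0], [-0.847, 0.532, 0.0], [-0.001, 0.0, -1.0]]
force: [0.1, 0.1, -0.7]
finger_gap: 0.0128
finger_force: 58.7
```

Run:
```python
from h import *
s=sensors.observe();p=s['ee_pos'];print(p,s['finger_gap'],s['finger_force'],s['force'],s['joints'].round(2))
plan((.5812,-.0281,.300,-122))
b=shot('scene');crop(b,(265,210),50,5,'c13.png')
```

```text
[ 0.58139091 -0.02766121  0.32596384] 0.012772826076297181 58.673409819602966 [ 0.08233518  0.10709232 -0.73339551] [ 0.82  0.75 -1.19  1.77  0.76  1.16  1.98]
[0.05, -0.01, 2.6] [0.0, 0.03, -0.14]
```

View pics/c13.png

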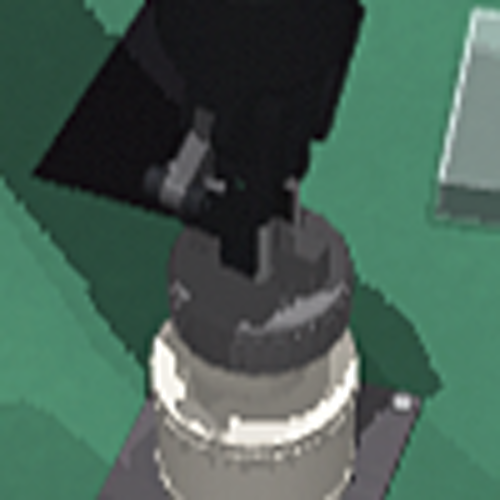

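The cap is upright, held over the neck and centred on the shoulder at (260,380). Lower it.

Emit:
arm_command(delta_pos=[[0, 0, 0.6], [0, 0, 1.2], [0, 0, 1.8], [0, 0, 2.3], [0, 0, 2.6], [0, 0, 2.6]], rot=[[0, 0, 0], [0, 0, 0], [0, 0, 0], [0, 0, 0], [0, 0, 0], [0, 0, 0]], gripper=[1, 1, 1, 1, 1, 1])

```text
clock: 37.85
ee_pos: [0.5811, -0.0284, 0.2992]
tcp_rot: [[-0.533, -0.846, -0.001], [-0.846, 0.533, 0.0], [0.0, 0.001, -1.0]]
force: [-0.3, -0.0, -0.6]
finger_gap: 0.013
finger_force: 58.7
```

Emit:
arm_command(delta_pos=[[0, 0, 0.3], [0, 0, 0.6], [0, 0, 0.9], [0, 0, 1.2], [0, 0, 1.25], [0, 0, 1.25], [0, 0, 1.25]], rot=[[0, 0, 0], [0, 0, 0], [0, 0, 0], [0, 0, 0], [0, 0, 0], [0, 0, 0], [0, 0, 0]], gripper=[1, 1, 1, 1, 1, 1, 1])

```text
clock: 38.55
ee_pos: [0.5814, -0.0281, 0.2879]
tcp_rot: [[-0.533, -0.846, 0.001], [-0.846, 0.533, -0.0], [-0.0, -0.001, -1.0]]
force: [-5.2, -0.4, 14.9]
finger_gap: 0.0129
finger_force: 60.8
```

Emit:
arm_command(delta_pos=[[0, 0, 0.1], [0, 0, 0.1], [0, 0, 0.1], [0, 0, 0.1], [0, 0, 0.1], [0, 0, 0.1], [0, 0, 0.1], [0, 0, 0.1], [0, 0, 0.1], [0, 0, 0.1], [0, 0, 0.1], [0, 0, 0.1]], rot=[[0, 0, 0], [0, 0, 8], [0, 0, 16], [0, 0, 24], [0, 0, 32], [0, 0, 40], [0, 0, 48], [0, 0, 56], [0, 0, 64], [0, 0, 72], [0, 0, 80], [0, 0, 81]], gripper=[1, 1, 1, 1, 1, 1, 1, 1, 1, 1, 1, 1])

```text
clock: 39.75
ee_pos: [0.5817, -0.0286, 0.2873]
tcp_rot: [[-0.917, 0.399, 0.002], [0.399, 0.917, -0.002], [-0.003, -0.001, -1.0]]
force: [-3.5, -5.0, 16.4]
finger_gap: 0.0128
finger_force: 61.2
```

Run:
```python
from h import *
s=sensors.observe();p=s['ee_pos'];R=s['tcp_rot'];print(p,s['finger_gap'],s['force'],s['moment'],np.degrees(np.arctan2(R[1,0],R[0,0])),s['joints'].round(2))
```

```text
[ 0.58165459 -0.02861296  0.28730387] 0.012754739794269512 [-3.51395299 -5.00592475 16.44678074] [-1.37594904  0.75071352  0.41646593] 156.4983629141726 [ 0.63  0.63 -0.85  1.8   0.57  0.97  0.7 ]
```

Emit:
arm_command(delta_pos=[[0, 0, 0], [0, 0, -0.3], [0, 0, -0.6], [0, 0, -0.9], [0, 0, -1.0], [0, 0, -1.0], [0, 0, -1.0]], rot=[[0, 0, 0], [0, 0, 0], [0, 0, 0], [0, 0, 0], [0, 0, 0], [0, 0, 0], [0, 0, 0]], gripper=[1, 1, 1, 1, 1, 1, 1])

```text
clock: 40.45
ee_pos: [0.5813, -0.029, 0.2954]
tcp_rot: [[-0.919, 0.394, 0.0], [0.394, 0.919, -0.0], [-0.0, -0.0, -1.0]]
force: [6.6, -2.8, -12.9]
finger_gap: 0.0125
finger_force: 62.4
```

Pulling up meets 13 N of resistance with the cap at about 88.7 mm, so it is locked. Release it and retreat.

Emit:
arm_command(delta_pos=[[0, 0, 0.15], [0, 0, 0.15], [0, 0, 0.1], [0, 0, 0.1], [0, 0, 0.1], [0, 0, -2], [0, 0, -5], [0, 0, -5], [0, 0, -5]], rot=[[0, 0, 0], [0, 0, 0], [0, 0, 0], [0, 0, 0], [0, 0, 0], [0, 0, 0], [0, 0, 0], [0, 0, 0], [0, 0, 0]], gripper=[1, -0.1, -0.1, -0.1, -0.1, -0.2, -0.2, -0.2, -0.2])

```text
clock: 41.35
ee_pos: [0.5812, -0.0283, 0.3465]
tcp_rot: [[-0.919, 0.394, 0.001], [0.394, 0.919, -0.0], [-0.001, 0.0, -1.0]]
force: [-0.2, -1.4, -0.5]
finger_gap: 0.0512
finger_force: 0.0
```

Run:
```python
from h import *
s=sensors.observe();p=s['ee_pos'];print(p,s['finger_gap'],s['force'])
b=shot('scene');a=shot('top')
print('knob',lm(b,'knob',.042),lm(a,'knob',.042),'cap',lm(b,'cap',.0885),'bar_end',lm(b,'bar_end',.129))
plan((.37,.12,.345,167),(.37,.12,.2075,167))
```

```text
[ 0.58121563 -0.02833885  0.34648347] 0.05119692724541514 [-0.19489253 -1.42149466 -0.49103388]
knob [(0.67, [321.4, 172.4], [0.3566, 0.1231])] [(0.88, [218.3, 280.4], [0.3703, 0.1202])] cap [(0.96, [267.4, 230.6], [0.5831, -0.0248])] bar_end [(0.76, [258.2, 228.0], [0.6079, -0.0443]), (0.49, [259.6, 247.2], [0.6572, -0.0423])]
[25.24, 5.32, 0.08] [-0.0, -0.05, -10.19]
[25.23, 5.33, 13.83] [-0.0, -0.05, -10.19]
```

Emit:
arm_command(delta_pos=[[4.2, 0.9, 0], [8.4, 1.8, 0], [12.6, 2.7, 0], [16.8, 3.6, 0], [21, 4.5, 0], [25.2, 5.3, 0], [25.2, 5.3, 2], [25.2, 5.3, 7], [25.2, 5.3, 11], [25.2, 5.3, 13], [25.2, 5.3, 13], [25.2, 5.3, 13]], rot=[[0, 0, -5], [0, 0, -10.2], [0, 0, -10.2], [0, 0, -10.2], [0, 0, -10.2], [0, 0, -10.2], [0, 0, -10.2], [0, 0, -10.2], [0, 0, -10.2], [0, 0, -10.2], [0, 0, -10.2], [0, 0, -10.2]], gripper=[-0.2, -0.2, -0.2, -0.2, -0.2, -0.2, -0.2, -0.2, -0.2, -0.2, -0.2, -0.2])

```text
clock: 42.85
ee_pos: [0.3705, 0.1201, 0.2166]
tcp_rot: [[-0.975, 0.224, -0.001], [0.224, 0.975, 0.0], [0.001, 0.0, -1.0]]
force: [-0.4, 0.3, 0.7]
finger_gap: 0.0511
finger_force: 0.0
```

Run:
```python
from h import *
s=sensors.observe();p=s['ee_pos'];print(p,s['finger_gap'],s['force'])
plan((.3702,.1195,.2077,166.8))
```

```text
[0.37045353 0.12005973 0.21664221] 0.051105025364038804 [-0.39890361  0.30090317  0.72823254]
[0.01, -0.06, 0.89] [0.02, -0.03, 0.26]
```

Emit:
arm_command(delta_pos=[[0, 0, 0.5], [0, 0, 0.9], [0, 0, 0.9], [0, 0, 0.9], [0, 0, 0.9], [0, 0, 0.9], [0, 0, 0.9]], rot=[[0, 0, 0.2], [0, 0, 0.2], [0, 0, 0.2], [0, 0, 0.2], [0, 0, 0.2], [0, 0, 0.2], [0, 0, 0.2]], gripper=[-0.2, -0.2, 1, 1, 1, 1, 1])

```text
clock: 43.55
ee_pos: [0.3705, 0.1196, 0.2076]
tcp_rot: [[-0.974, 0.228, 0.0], [0.228, 0.974, -0.0], [-0.001, -0.0, -1.0]]
force: [-3.5, -1.3, 12.5]
finger_gap: 0.0126
finger_force: 58.5
```

Run:
```python
from h import *
s=sensors.observe();p=s['ee_pos'];print(p,s['finger_gap'],s['finger_force'],s['force'])
a=shot('top')
# tray pose from dark mask
for d in finder.masks_of(a,'tray')[:4]:
    c,_=cv2.findContours(d['region'].astype(np.uint8),cv2.RETR_EXTERNAL,cv2.CHAIN_APPROX_NONE);c=max(c,key=cv2.contourArea)[:,0].astype(float)
    r=cv2.minAreaRect(np.array([bp(a,q,.002)[:2] for q in c],np.float32));print(round(d['score'],2),np.round(r[0],4),np.round(r[1],4),round(r[2],1))
plan((p[0],p[1],.27,166.8),(.4978,.2472,.27,166.8),(.4978,.2472,.2095,166.8))
```

```text
[0.37051549 0.11964739 0.20756402] 0.01255687749281238 58.51030111312866 [-3.45657636 -1.30564857 12.48021732]
0.85 [0.2295 0.2696] [0.1342 0.0697] 46.0
0.8 [0.5002 0.2498] [0.1033 0.1542] 79.1
0.74 [ 0.692  -0.2903] [0.0257 0.1612] 89.4
0.66 [ 0.3374 -0.0657] [0.1022 0.1512] 67.0
[-0.0, -0.0, -6.24] [-0.02, 0.03, -0.0]
[-9.48, 15.32, -6.24] [-0.02, 0.03, -0.0]
[-9.48, 15.32, -0.19] [-0.02, 0.03, -0.0]
```

Tray measured at (.500,.250), which agrees with the original cover pose. Carry the cover back to where it was gripped.

Emit:
arm_command(delta_pos=[[0, 0, -2], [0, 0, -4.5], [0, 0, -6.2], [-2.4, 3.8, -6.2], [-4.8, 7.7, -6.2], [-7.2, 11.5, -6.2], [-9.5, 15.3, -6.2], [-9.5, 15.3, -6.2], [-9.5, 15.3, -4], [-9.5, 15.3, -1.8], [-9.5, 15.3, -0.8], [-9.5, 15.3, -0.8]], rot=[[0, 0, 0], [0, 0, 0], [0, 0, 0], [0, 0, 0], [0, 0, 0], [0, 0, 0], [0, 0, 0], [0, 0, 0], [0, 0, 0], [0, 0, 0], [0, 0, 0], [0, 0, 0]], gripper=[1, 1, 1, 1, 1, 1, 1, 1, 1, 1, 1, 1])

```text
clock: 44.85
ee_pos: [0.4975, 0.2466, 0.2143]
tcp_rot: [[-0.974, 0.228, -0.002], [0.228, 0.974, -0.001], [0.002, -0.001, -1.0]]
force: [-0.4, 0.1, -0.9]
finger_gap: 0.0123
finger_force: 59.4
```

Run:
```python
from h import *
s=sensors.observe();p=s['ee_pos'];print(p,s['finger_gap'],s['finger_force'],s['force'])
plan((.4978,.2472,.2095,166.8))
```

```text
[0.49747078 0.2466346  0.21433845] 0.012342869627219878 59.37410831451416 [-0.4327312   0.13403719 -0.85457336]
[-0.02, 0.06, 0.48] [-0.05, -0.1, 0.01]
```

Emit:
arm_command(delta_pos=[[0, 0.1, 0.3], [0, 0.1, 0.5], [0, 0.1, 0.6], [0, 0.1, 0.6], [0, 0.1, 0.6], [0, 0.1, 0.6], [0, 0.1, 0.6], [0, 0.1, -2], [0, 0.1, -6], [3, -4, -10], [6, -8, -12], [9, -12, -12]], rot=[[0, 0, 0], [0, 0, 0], [0, 0, 0], [0, 0, 0], [0, 0, 0], [0, 0, 0], [0, 0, 0], [0, 0, 0], [0, 0, 0], [0, 0, 0], [0, 0, 0], [0, 0, 0]], gripper=[1, 1, 1, -0.1, -0.1, -0.1, -0.1, -0.2, -0.2, -0.2, -0.2, -0.2])

```text
clock: 46.05
ee_pos: [0.3961, 0.1624, 0.3343]
tcp_rot: [[-0.974, 0.227, 0.002], [0.227, 0.974, 0.0], [-0.002, 0.001, -1.0]]
force: [0.5, -0.7, 2.1]
finger_gap: 0.0514
finger_force: 0.0
```

Emit:
arm_command(delta_pos=[[2, -4, -2], [2, -4, -2], [2, -4, -2]], rot=[[0, 0, 0], [0, 0, 0], [0, 0, 0]], gripper=[-0.2, -0.2, -0.2])

```text
clock: 46.35
ee_pos: [0.3677, 0.1268, 0.3536]
tcp_rot: [[-0.973, 0.23, 0.001], [0.23, 0.973, -0.003], [-0.002, -0.002, -1.0]]
force: [0.7, -0.9, 0.1]
finger_gap: 0.0514
finger_force: 0.0
```

Run:
```python
from h import *
s=sensors.observe();p=s['ee_pos'];print(p,s['finger_gap'],s['force'])
b=shot('scene');a=shot('top')
for t,z in(('cover',.032),('tray',.002)):
  for d in finder.masks_of(a,t)[:3]:
    c,_=cv2.findContours(d['region'].astype(np.uint8),cv2.RETR_EXTERNAL,cv2.CHAIN_APPROX_NONE);c=max(c,key=cv2.contourArea)[:,0].astype(float)
    r=cv2.minAreaRect(np.array([bp(a,q,z)[:2] for q in c],np.float32));print(t,round(d['score'],2),np.round(r[0],4),np.round(r[1],4),round(r[2],1))
print('cap',lm(b,'cap',.0885),lm(a,'cap',.0885),cells(a),cells(b))
L=b['img'][160:290,225:420,::-1];cv2.imwrite('pics/c14.png',cv2.resize(L,None,fx=4,fy=4,interpolation=2))
```

```text
[0.36771844 0.12678122 0.35359045] 0.05139125634891881 [ 0.6556278  -0.85098906  0.06196481]
cover 0.75 [0.4977 0.2474] [0.0875 0.1294] 77.2
cover 0.48 [ 0.5866 -0.0259] [0.0806 0.0803] 0.1
tray 0.95 [0.5175 0.2151] [0.1671 0.0828] 22.0
tray 0.87 [ 0.3389 -0.0653] [0.0999 0.1498] 66.1
tray 0.59 [ 0.6934 -0.2903] [0.0257 0.1583] 89.4
cap [] [(0.72, [272.0, 201.1], [0.5821, -0.0255])] [('lm', 0.42, [169.5, 234.5], [0.4952, 0.2645])] [('lm', 0.66, [265.3, 252.8], [0.5815, -0.0302])]
```

View pics/c14.png

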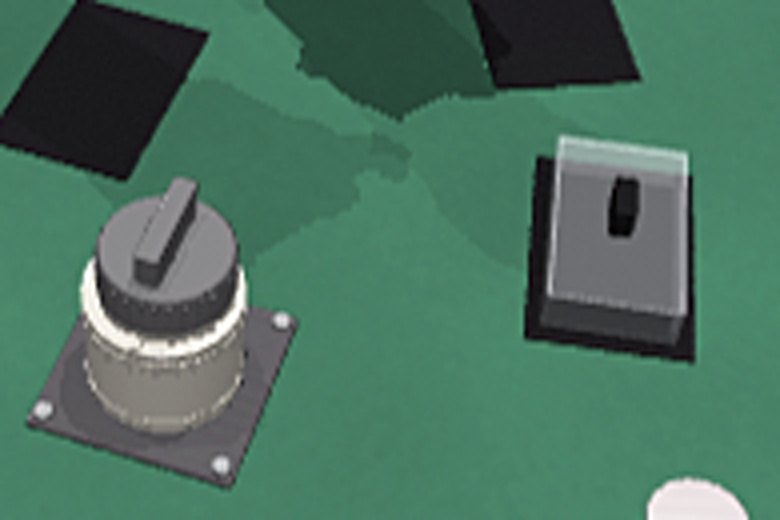

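The cap is on and level at (165,260), with its bar in line as at the start. The cover stands squarely on its tray at (620,245), no cells remain outside, and the arm is clear.

```bash
python3 -c "
from plant import job
print(job.sign_off())"
```

```text
the job is handed in; nothing more can be done
None
```

The job is handed in: I dropped all four spent cells into the canister, locked its cap as found and set the cover squarely back on its tray; the last pictures show no cell outside, though the hand-in returned no verdict.

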